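Put the flat packs on charge in the drop-front cabinet

TASK

Put the flat battery packs on the bench on charge: pull the cabinet's drop-front door fully down, slide the dock tray all the way out, and lay each pack flat in the bay made for its length (longest in bay 1 at the left as you face the cabinet, shortest in bay 4 at the right; the bay of a missing pack stays empty). The charger serves packs in the order they are docked and the longest take most time, so dock them one after another from the longest to the shortest. Then slide the tray fully home, push the door up shut, and leave the little jar that stands among the packs where it is.

Things in the scene. Friction and masses are not known exactly. Their poses are not given: they have to be found in the camera images.
- cabinet: grey sheet-metal battery charging cabinet, 270 deep x 334 wide x 168 high mm, fixed. Origin at the centre of its underside; x points from the sloping front into the cabinet (front faces -x), y to the left of somebody standing before its front, z up. The roof's front edge lies at x = -80 mm; the roof is 160 to 168 mm above the bench
- door (a joint): drop-front aluminium door with a dark window, hinged along its lower edge, in rad: 0 = shut (leaning 0.395 rad back from upright on the sloping front), 1.965 = fully down, level. Starts shut or up to 0.2 ajar. A stiff friction hinge (0.5 N m; about 6 N at the bar) keeps it wherever it is left
- door_hinge (a point): middle of the door's hinge axis, 60 mm above the bench at x = -131 mm of the cabinet. The axis runs along the cabinet's y. The door panel is 10 mm thick, 334 mm wide and reaches 117 mm from the axis
- door_bar (a point): middle of the door's pull bar: steel, 12 mm diameter, 150 mm long, along the cabinet's y, on two arms at its ends. It stands 42 mm past the panel's free edge (159 mm from the hinge axis) and 12 mm proud of the outer face, so fingers fit on both sides of it. 212 mm above the bench when shut, 48 mm when fully down
- tray (a joint): aluminium dock tray that slides out of the cabinet's front along the cabinet's -x, in m: 0 = fully home, 0.18 = fully out. Friction 1.5 N; it stays where it is left. Only free to come out over the lowered door
- tray_lip (a point): middle of the top edge of the tray's front wall: 4 mm thick, 300 mm wide, 32 mm high, top 100 mm above the bench; at x = -110 mm of the cabinet when home. Behind it is an open finger well 36 mm long, the full width, floor 28 mm below the edge: hook the wall from there (tilted fingers clear the roof) to pull; push on its outer face to send the tray home
- bay1 (a point): middle of the floor of bay 1 (leftmost as you face the cabinet's front), 72 mm above the bench; axes as the cabinet's. Bay 164 mm long (x), 52 mm wide, between black dividers 20 mm wide that stand 18 mm above this floor (bays are 72 mm apart); a 22 to 26 mm high back, an 8 mm sill in front. Clear of the roof only with the tray fully out
- bay2 (a point): middle of the floor of bay 2 (second from left as you face the cabinet's front), 72 mm above the bench; axes as the cabinet's. Bay 139 mm long (x), 52 mm wide, between black dividers 20 mm wide that stand 18 mm above this floor (bays are 72 mm apart); a 22 to 26 mm high back, an 8 mm sill in front. Clear of the roof only with the tray fully out
- bay3 (a point): middle of the floor of bay 3 (third from left as you face the cabinet's front), 72 mm above the bench; axes as the cabinet's. Bay 114 mm long (x), 52 mm wide, between black dividers 20 mm wide that stand 18 mm above this floor (bays are 72 mm apart); a 22 to 26 mm high back, an 8 mm sill in front. Clear of the roof only with the tray fully out
- bay4 (a point): middle of the floor of bay 4 (rightmost as you face the cabinet's front), 72 mm above the bench; axes as the cabinet's. Bay 89 mm long (x), 52 mm wide, between black dividers 20 mm wide that stand 18 mm above this floor (bays are 72 mm apart); a 22 to 26 mm high back, an 8 mm sill in front. Clear of the roof only with the tray fully out
- pack1: battery pack, a grey-black brick 150 x 42 x 42 mm, 0.48 kg or so; origin at its centre, x along its length. The longest of the four sizes; belongs in bay 1. May be absent. Starts lying on the bench
- pack2: battery pack, a grey-black brick 125 x 42 x 42 mm, 0.40 kg or so; origin at its centre, x along its length. The second longest of the four sizes; belongs in bay 2. May be absent. Starts lying on the bench
- pack3: battery pack, a grey-black brick 100 x 42 x 42 mm, 0.32 kg or so; origin at its centre, x along its length. The third longest of the four sizes; belongs in bay 3. May be absent. Starts lying on the bench
- pack4: battery pack, a grey-black brick 75 x 42 x 42 mm, 0.24 kg or so; origin at its centre, x along its length. The shortest of the four sizes; belongs in bay 4. May be absent. Starts lying on the bench
- jar: bystander: screw-top jar of thread paste, 40 mm diameter, 45 mm high, standing among the packs; origin at its foot
There are look-alikes about, which are no part of the job. Leave any orange or purple look-alike of the pack2 alone.

How it is judged (in metres and radians):
On the way, in this order (a step that is already met when the one before it is completed fails the run):
1. the cabinet door is fully down (value of joint door above 1.85 rad), for 0.2 s.
2. the dock tray is pulled fully out (value of joint tray above 0.165 m), for 0.2 s.
3. the 150 mm pack, if there is one, lies flat in bay 1, let go (x of pack1 in the frame of bay1 between -0.012 and 0.012 m and y of pack1 in the frame of bay1 between -0.009 and 0.009 m and z of pack1 in the frame of bay1 between 0.014 and 0.027 m and angle between the x axis of pack1 and the x axis of bay1, either way round below 0.14 rad and contact force between the fingers and pack1 below 0.3 N), for 0.2 s.
4. the 125 mm pack, if there is one, lies flat in bay 2, let go (x of pack2 in the frame of bay2 between -0.012 and 0.012 m and y of pack2 in the frame of bay2 between -0.009 and 0.009 m and z of pack2 in the frame of bay2 between 0.014 and 0.027 m and angle between the x axis of pack2 and the x axis of bay2, either way round below 0.14 rad and contact force between the fingers and pack2 below 0.3 N), for 0.2 s.
5. the 100 mm pack, if there is one, lies flat in bay 3, let go (x of pack3 in the frame of bay3 between -0.012 and 0.012 m and y of pack3 in the frame of bay3 between -0.009 and 0.009 m and z of pack3 in the frame of bay3 between 0.014 and 0.027 m and angle between the x axis of pack3 and the x axis of bay3, either way round below 0.14 rad and contact force between the fingers and pack3 below 0.3 N), for 0.2 s.
6. the 75 mm pack, if there is one, lies flat in bay 4, let go (x of pack4 in the frame of bay4 between -0.012 and 0.012 m and y of pack4 in the frame of bay4 between -0.009 and 0.009 m and z of pack4 in the frame of bay4 between 0.014 and 0.027 m and angle between the x axis of pack4 and the x axis of bay4, either way round below 0.14 rad and contact force between the fingers and pack4 below 0.3 N), for 0.2 s.
7. the tray is fully home (value of joint tray below 0.008 m), for 0.2 s.
8. the door is shut (value of joint door below 0.05 rad), for 0.2 s.
At the end, for the whole second after the job is handed in: every pack that is present lies at rest, flat in its own bay (within 12 mm along, 9 mm across, 8 degrees of the bay, either end first, any side up), the tray is home to 8 mm and the door shut to 0.05 rad (x of pack1 in the frame of bay1 between -0.012 and 0.012 m and y of pack1 in the frame of bay1 between -0.009 and 0.009 m and z of pack1 in the frame of bay1 between 0.014 and 0.027 m and angle between the x axis of pack1 and the x axis of bay1, either way round below 0.14 rad and linear speed of each of pack1, pack2, pack3, pack4 below 0.02 m/s and x of pack2 in the frame of bay2 between -0.012 and 0.012 m and y of pack2 in the frame of bay2 between -0.009 and 0.009 m and z of pack2 in the frame of bay2 between 0.014 and 0.027 m and angle between the x axis of pack2 and the x axis of bay2, either way round below 0.14 rad and x of pack3 in the frame of bay3 between -0.012 and 0.012 m and y of pack3 in the frame of bay3 between -0.009 and 0.009 m and z of pack3 in the frame of bay3 between 0.014 and 0.027 m and angle between the x axis of pack3 and the x axis of bay3, either way round below 0.14 rad and x of pack4 in the frame of bay4 between -0.012 and 0.012 m and y of pack4 in the frame of bay4 between -0.009 and 0.009 m and z of pack4 in the frame of bay4 between 0.014 and 0.027 m and angle between the x axis of pack4 and the x axis of bay4, either way round below 0.14 rad and value of joint tray below 0.008 m and value of joint door below 0.05 rad); the robot touches nothing.
It fails at once if the jar among the packs is shoved more than 8 cm from its place (distance of jar from where it was at the start of the episode above 0.08 m).
Of pack1, pack2, pack3, pack4 only 2 to 4 are there at a start; the rules pass over those that are not, and their reading is None.
At some moment in a run one of pack1, pack2, pack3, pack4 may be knocked a few centimetres aside while the robot is not near it.
Once in a run the grip may slacken for a moment while it holds something.
It also fails if it takes over 210 s, if anything falls off the work surface, if the arm or the gripper's body presses on something with over 40 N, if the wrist force passes 120 N, or if a joint passes its speed limit or range.

ROBOT

A 7-joint arm with a two-finger parallel gripper is mounted at the origin on the work surface. World frame = base frame: x ahead of the robot, y to its left, z up, the work surface at z = 0. Lengths are in mm, angles in rad, forces in N, time in s.
With the tool pointing down it reaches from about 400 to 875 mm from the base axis. Payload 4.4 kg.
Tool frame: the origin (TCP) lies midway between the tips of the shut fingers; the grasp point (between the pads) lies ctrl.grip_depth behind it (ctrl.grip_depth is the distance from the TCP to the grasp point, in mm); z points along the fingers, y is the line along which they close (so a half turn about z gives the same grasp; the last joint's range is limited). The gripper opens to 85 mm and grips with 20 to 120 N. Pads are 22 mm wide; open, the fingers measure 114 mm over their backs; the gripper's body (76 mm by 85 mm) begins 54 mm behind the grasp point. The pads swing forward as they close: fully open they stand 13 mm farther back than shut.
Start: joints at [1.225, 0.628, 0.038, 1.517, -0.027, 0.996, -0.02], TCP at [179.534, -624.728, 231.313] pointing down, gripper open.
Joint ranges: [-3.06, 3.06], [-0.37, 2.12], [-1.25, 1.32], [0.18, 2.47], [-1.1, 4.24], [0.23, 1.98], [-2.94, 2.94]. Speed limits (rad/s): [2.57, 2.57, 3.14, 3.14, 3.14, 3.14, 3.14].

INTERFACE

Orientations are given as [roll, pitch, yaw] about the fixed x, y, z axes, in that order (R = Rz(yaw) Ry(pitch) Rx(roll)).
In Python, from cell import ctrl gives the robot as it stands.
- The arm moves only by the tool carry_out, never from a script. Its argument "deltas" is one flat list of numbers, 7 for each row, row after row: the turn, a rotation vector about the tool's x, y, z in degrees, then the shift along the tool's x, y, z in m, then the closure, from -1 (fully open) to 1 (shut). In form: [wx, wy, wz, dx, dy, dz, claw, wx, wy, wz, dx, dy, dz, claw, ...]. A call has 1 to 12 rows; each row shifts and turns the commanded pose from where the row before left it, along the tool's axes as they then stand; what a row does not reach is not made up. A row lasts 1/8 s, in which the tool goes at most 62.5 mm and 10.7 degrees, less where a joint would pass 70% of its speed; a pose out of reach is approached as far as the arm can. A call with a gripper value outside its range is refused whole. The fingers move at their own pace and stop on an object; the grip force is fixed at half the most. Time passes only in rows, so rows that do not move let the fingers close. It gives the time, the measured TCP pose, the force, the opening and the grip force at its end, in the units of the state.
- ctrl.read_state(): the state, without advancing time (a new reading comes with each control period).
- ctrl.get_image(name): name is "scene" or "top" or "wrist"; returns the picture (400x640x3 uint8, red, green, blue); there is no depth.
- ctrl.calibration(name): a dict with "mtx" (3x3 intrinsics, pixels), "R" (3x3) and "t" (3): a world point X has camera coordinates R X + t. Camera axes: x right, y down, z forward; pixel columns grow to the right and rows downward; lengths in mm; the calibration is good to about 2 mm. A picture is of the moment at which its call begins: read the wrist's pose just before it. calibration takes no time and is no camera call; for the wrist camera it gives the pose at the moment of the call.
- ctrl.finish_job(): hands the job in; it is judged then, once.
The state is a dict: "clock": time; "qpos": joint angles; "qd": joint speeds; "tau": joint torques, N m; "eef_pos": TCP position; "tool_rot": TCP orientation; "force": force on the tool from outside, world axes, zero at the start; "torque": the same for the moment, N m; "width": finger opening in mm; "gripper_force": force on a finger pad.
Only numpy, scipy, OpenCV 4.12 (cv2) and the standard library are available. Lean on these libraries where they do the work, as an engineer would, in place of code of your own. Each camera call takes 0.05 s, during which the arm holds its last target. There are 200 camera calls.

## Working session

There is one attempt and no reset: what is moved stays moved. The work goes in short steps, Python scripts to look and compute and a tool call to move; the robot and the scene stay as the last step left them, time stands still between calls to the robot, and variables do not carry over. Pictures are saved under pics/ and viewed, at most 14 in all, crops included, and the job is handed in when it is done.

Besides the shell and the picture viewer there is one more tool, called by a JSON object that holds its "name" and its "arguments". carry_out: Moves the arm, as the interface text tells. Its arguments: {"type":"object","properties":{"deltas":{"type":"array"}},"required":["deltas"]}

```bash
ls; mkdir -p pics
python3 - <<'E'
from cell import ctrl
import cv2
print(ctrl.read_state(), ctrl.grip_depth)
for n in ("scene","top"):
    cv2.imwrite(f"pics/{n}0.png",ctrl.get_image(n)[:,:,::-1]); c=ctrl.calibration(n); print(n,c)
E
```

```text
pics
{'clock': 0.0, 'qpos': array([ 1.2251976 ,  0.62935584,  0.03841824,  1.51836507, -0.02704237,
        0.99625873, -0.0200041 ]), 'qd': array([-0.00016031,  0.00080674,  0.00073926,  0.00099007, -0.00222858,
        0.00178745, -0.00034603]), 'tau': array([ 8.19402194e-04, -5.63412631e+01,  1.22652624e+00, -1.93446243e+01,
        1.09663967e-02,  1.05085579e-02,  1.92891143e-06]), 'eef_pos': array([ 179.38995938, -624.1191232 ,  230.38325973]), 'tool_rot': array([-3.13972221e+00, -2.45429690e-05,  2.79790796e-01]), 'force': array([0.34331245, 0.52891254, 0.18916325]), 'torque': array([ 0.01036194, -0.01995017, -0.01106417]), 'gripper_force': 0.0, 'width': 85.47664837226762} 18.700000000000003
scene {'mtx': array([[403.01897656,   0.        , 309.03803355],
       [  0.        , 403.01897656, 197.24171653],
       [  0.        ,   0.        ,   1.        ]]), 'R': array([[ 8.35914045e-01,  5.48860346e-01,  1.69768671e-04],
       [ 3.20189877e-01, -4.87397759e-01, -8.12355752e-01],
       [-4.45787114e-01,  6.79113941e-01, -5.83162159e-01]]), 't': array([-383.57233646,  -24.78217146, 1327.73811071])}
top {'mtx': array([[452.54505632,   0.        , 321.8870294 ],
       [  0.        , 452.54505632, 203.9610891 ],
       [  0.        ,   0.        ,   1.        ]]), 'R': array([[ 1.83331339e-02, -9.99830088e-01,  1.92125858e-03],
       [-9.93830651e-01, -1.84332822e-02, -1.09365674e-01],
       [ 1.09382506e-01,  9.56098799e-05, -9.93999727e-01]]), 't': array([   7.80266675,  447.34542462, 1256.9893001 ])}
```

View pics/scene0.png

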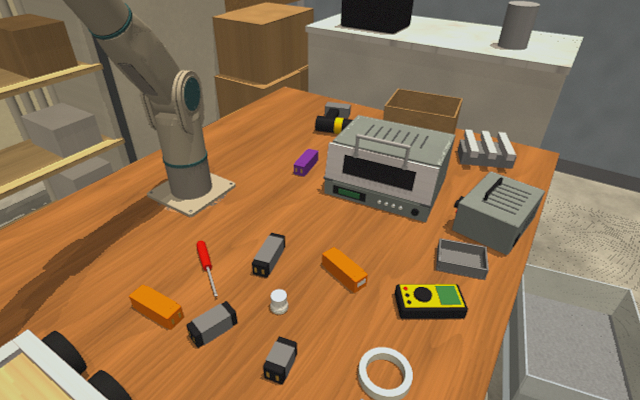

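View pics/top0.png

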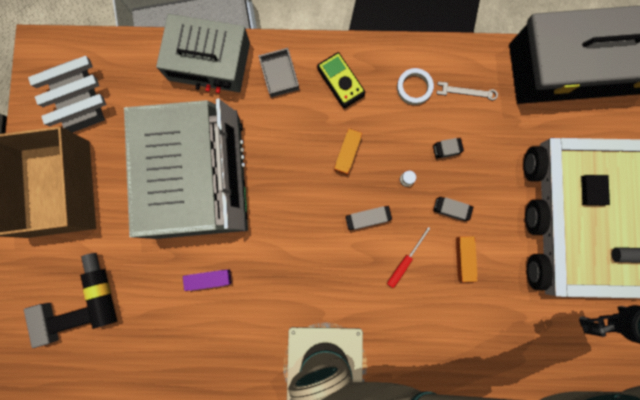

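The top picture shows three grey packs at about (369,218), (453,209) and (448,148), with the jar at (408,178). The orange blocks at (348,152) and (467,258) and the purple one at (207,280) are look-alikes. The cabinet is at (185,168) with its front to the right. I'll enlarge both areas.

Run:
```python
import cv2,numpy as np
i=cv2.imread("pics/top0.png")
a=cv2.resize(i[130:240,335:485],None,fx=5.3,fy=5.3,interpolation=cv2.INTER_CUBIC)
cv2.imwrite("pics/c1.png",a)
b=cv2.resize(i[90:245,115:255],None,fx=3.8,fy=3.8,interpolation=cv2.INTER_CUBIC)
cv2.imwrite("pics/c2.png",b)
```

```text
(no output)
```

View pics/c1.png

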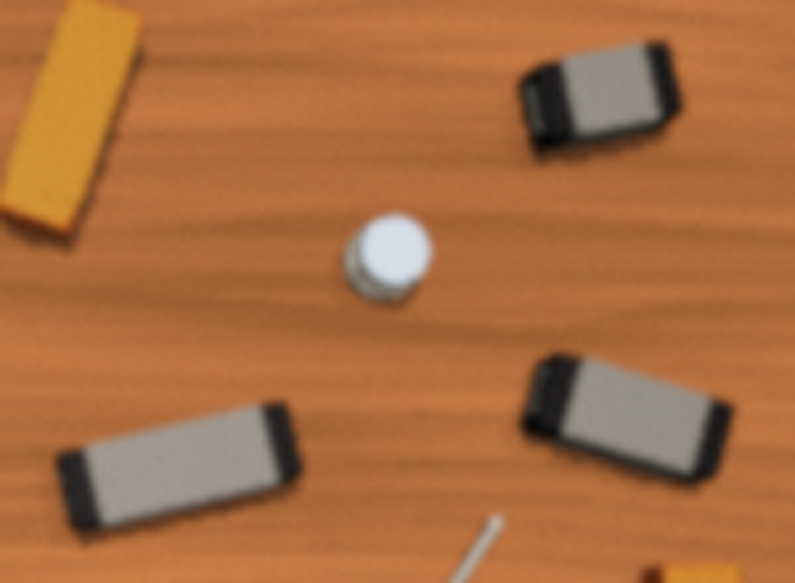

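View pics/c2.png

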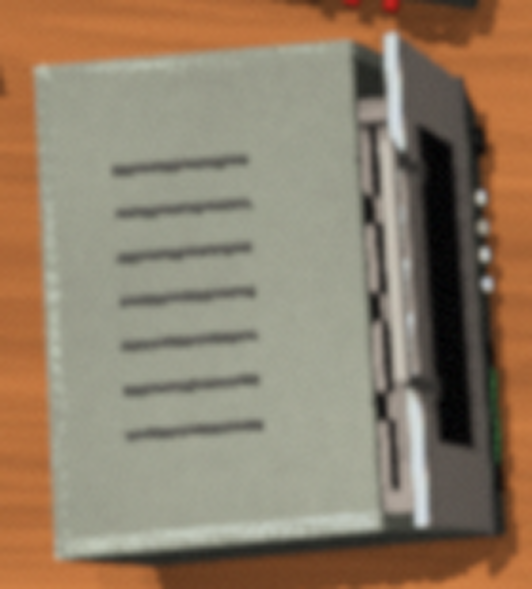

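Crop 1 shows three packs, each with a grey top and black caps, plus the jar. They look like 150, ~125 and ~100 or 75 mm long, and the fit will decide which. Crop 2 gives the roof corners at about (38,68), (352,43), (382,528) and (58,558) in crop pixels. The door is slightly ajar. I'll fit box silhouettes for all four sizes, along with the cabinet pose.

```bash
cat > h.py <<'E'
import cv2,numpy as np
from scipy.optimize import minimize,least_squares
from scipy.spatial.transform import Rotation as Ro
L=[150,125,100,75]
def proj(c,X):
    q=(c['R']@np.atleast_2d(X).T).T+c['t']; q=q@c['mtx'].T; return q[:,:2]/q[:,2:]
def unproj(c,uv,z):
    r=np.linalg.inv(c['mtx'])@np.array([*uv,1]); d=c['R'].T@r; o=-c['R'].T@c['t']
    return o+d*(z-o[2])/d[2]
def mask(img):
    h=cv2.cvtColor(img,cv2.COLOR_BGR2HSV); m=((h[...,1]<90)).astype(np.uint8)
    return cv2.morphologyEx(m,cv2.MORPH_OPEN,np.ones((3,3)))
def box(x,y,a,l,z0=0):
    p=np.array([[i*l/2,j*21,21+k*21+z0] for i in(-1,1) for j in(-1,1) for k in(-1,1)])
    c,s=np.cos(a),np.sin(a); return p@np.array([[c,s,0],[-s,c,0],[0,0,1]])+[x,y,0]
def fit(c,m,uv,S=6,r=50,z0=0):
    u0,v0=int(uv[0])-r,int(uv[1])-r
    n,lab=cv2.connectedComponents(m); k=lab[int(uv[1]),int(uv[0])]
    t=cv2.resize((lab==k)[max(v0,0):v0+2*r,u0:u0+2*r].astype(np.float32),None,fx=S,fy=S,interpolation=cv2.INTER_LINEAR)>.5
    p0=unproj(c,uv,21+z0); out=[]
    ys,xs=np.nonzero(t); w=np.cov(xs,ys); ev,E=np.linalg.eigh(w); e=E[:,1]
    a1=unproj(c,np.array(uv)+e*10,21+z0)-p0; a0=np.arctan2(a1[1],a1[0])
    def cost(p,l):
        q=(proj(c,box(p[0],p[1],p[2]/100,l,z0))-[u0,max(v0,0)]+.5)*S
        im=np.zeros(t.shape,np.uint8); cv2.fillConvexPoly(im,cv2.convexHull(q.astype(np.float32)).astype(np.int32),1)
        return 1-(im.astype(bool)&t).sum()/(im.astype(bool)|t).sum()
    for l in L:
        s=minimize(cost,[p0[0],p0[1],a0*100],args=(l,),method='Nelder-Mead',options=dict(initial_simplex=np.array([[p0[0],p0[1],a0*100]]*4)+np.vstack([np.zeros(3),np.diag([8,8,8])]),maxiter=200))
        out.append((round(s.fun,3),l,s.x[0].round(1),s.x[1].round(1),(s.x[2]/100).round(3)))
    return sorted(out)
E
python3 - <<'E'
from h import *
from cell import ctrl
c=ctrl.calibration('top'); i=cv2.imread('pics/top0.png'); m=mask(i)
for uv in [(369,218),(453,209),(448,148)]: print(uv,fit(c,m,uv)[:2])
print('jar',unproj(c,(335+396/5.3,130+250/5.3),45))
px=np.array([[38,68],[352,43],[382,528],[58,558]])/3.8+[115,90]
W=np.array([unproj(c,p,168) for p in px])[:,:2]
M=np.array([[135,-167],[-80,-167],[-80,167],[135,167]])
R,s=Ro.align_vectors(np.c_[W-W.mean(0),np.zeros(4)],np.c_[M-M.mean(0),np.zeros(4)])
y=R.as_euler('xyz')[2];o=W.mean(0)-(R.as_matrix()[:2,:2]@M.mean(0))
print('cab',o,y,s,W)
# bar in scene & top: bar height for ajar guess
for a in (0,.1,.2):
    th=a; g=.395-th # lean back
    # hinge(-131,60); along panel & outward normal
    al=np.array([np.sin(g),np.cos(g)]); nn=np.array([-np.cos(g),np.sin(g)])
    b=np.array([-131,60])+159*al+nn*0
    for off in (0,17,22):
        bb=b+nn*off
        X=np.r_[o+R.as_matrix()[:2,:2]@[bb[0],0],bb[1]]
        print(a,off,bb,(proj(c,X)[0]-[115,90])*3.8,proj(ctrl.calibration('scene'),X)[0])
E
```

```text
(369, 218) [(np.float64(0.108), 125, np.float64(410.6), np.float64(-115.5), np.float64(1.823)), (np.float64(0.141), 100, np.float64(410.9), np.float64(-117.1), np.float64(1.822))]
(453, 209) [(np.float64(0.166), 100, np.float64(441.8), np.float64(-353.9), np.float64(1.299)), (np.float64(0.167), 75, np.float64(441.5), np.float64(-356.3), np.float64(1.322))]
(448, 148) [(np.float64(0.205), 75, np.float64(617.0), np.float64(-341.2), np.float64(1.883)), (np.float64(0.38), 100, np.float64(616.1), np.float64(-340.2), np.float64(1.889))]
jar [ 525.049418   -228.94128592   45.        ]
cab [519.39040693 376.14227211] 1.6764324212562476 3.9295753351296865 [[670.36095327 526.64913619]
 [691.83251073 315.17080087]
 [363.66775571 280.37548205]
 [340.10203676 491.76049572]]
0 0 [-69.81549798 206.75645373] [338.38069259 271.14700165] [385.88618206 137.99118316]
0 17 [-85.50643957 213.29819294] [360.20762577 266.9875872 ] [384.40224029 138.19639945]
0 22 [-90.1214224  215.22223389] [366.67502634 265.7551374 ] [383.95841715 138.25777635]
0.1 0 [-84.77236383 212.13154063] [359.50920442 267.45838939] [384.4400241  138.45358285]
0.1 17 [-101.03800025  217.07411808] [383.03905997 263.70055764] [382.79380914 139.25235077]
0.1 22 [-105.82201096  218.52781733] [389.99816707 262.58915458] [382.30164067 139.49115821]
0.2 0 [-100.19112094  215.98657946] [382.10975057 264.165781  ] [382.84950443 139.47029353]
0.2 17 [-116.86893132  219.28061055] [407.02389404 260.86655113] [381.05466424 140.87398842]
0.2 22 [-121.77416967  220.24944323] [414.37825524 259.8926574 ] [380.51836458 141.29341355]
```

The packs read as 125, 100 and 75 mm, so pack1 is absent. I'll tighten the mask to include the dark end caps, measure the bar, and write a row planner.

```bash
cat >> h.py <<'E'
def mask(img):
    h=cv2.cvtColor(img,cv2.COLOR_BGR2HSV); m=((h[...,1]<90)|(h[...,2]<62)).astype(np.uint8)
    return cv2.morphologyEx(m,cv2.MORPH_OPEN,np.ones((3,3)))
CO=np.array([519.4,376.1]); CY=1.676
def cab(x,y,z): c,s=np.cos(CY),np.sin(CY); return np.array([CO[0]+c*x-s*y,CO[1]+s*x+c*y,z])
def down(yaw,tilt=0): # tilt>0: tool leans so fingers point towards +cabinet x (about cabinet y)
    n=Ro.from_euler('z',CY); r=Ro.from_euler('xyz',[np.pi,0,yaw])
    return n*Ro.from_euler('y',-tilt)*n.inv()*r
def plan(wps,step=50,ang=9):
    """wps: (pos, Rotation, closure); prints total per waypoint: rows n x [w(deg), d(m)]"""
    from cell import ctrl
    s=ctrl.read_state(); p=s['eef_pos']; R=Ro.from_euler('xyz',s['tool_rot'])
    print('at',p.round(1),s['tool_rot'].round(3),'F',s['force'].round(1),'w',round(s['width'],1),'t',s['clock'])
    for q,Q,g in wps:
        rv=np.degrees((R.inv()*Q).as_rotvec()); n=int(max(np.ceil(np.linalg.norm(q-p)/step),np.ceil(np.linalg.norm(rv)/ang),1))
        rv=np.round(rv/n,1); st=(q-p)/n; d=[]
        for k in range(n):
            d.append((R.inv().apply(st)/1000).round(4)); R=R*Ro.from_rotvec(np.radians(rv)); p=p+st
        same=np.ptp(d,axis=0).max()<2e-3
        print(n,'x' if same else 'rows',', '.join(str([*map(float,rv),*map(float,x),g])[1:-1] for x in (d[:1] if same else d)))
def look(name,fn):
    from cell import ctrl
    c=ctrl.calibration(name); im=ctrl.get_image(name)[:,:,::-1].copy(); cv2.imwrite(f'pics/{fn}.png',im); return c,im
E
python3 - <<'E'
from h import *
from cell import ctrl
c=ctrl.calibration('top'); i=cv2.imread('pics/top0.png'); m=mask(i)
for uv in [(369,218),(453,209),(448,148)]: print(uv,[tuple(map(float,t)) for t in fit(c,m,uv)[:2]])
g=down(0.105)
plan([(np.array([560,-200,330.]),g,-1),(np.array([535,220,330.]),g,-1)],step=58)
a=cv2.resize(cv2.imread('pics/scene0.png')[110:225,315:465],None,fx=5,fy=5,interpolation=cv2.INTER_CUBIC)
cv2.imwrite('pics/c3.png',a)
E
```

```text
(369, 218) [(0.094, 125.0, 410.5, -114.5, 1.827), (0.151, 100.0, 411.5, -118.9, 1.814)]
(453, 209) [(0.127, 100.0, 441.5, -354.0, 1.312), (0.181, 75.0, 441.7, -354.6, 1.269)]
(448, 148) [(0.143, 75.0, 616.1, -341.4, 1.816), (0.334, 100.0, 616.1, -342.4, 1.853)]
at [ 179.4 -624.2  230.5] [-3.14  0.    0.28] F [ 0.4 -0.6 -0.1] w 85.4 t 0.1
10 rows -0.0, 0.0, 1.0, 0.0483, -0.0303, -0.0099, -1, -0.0, 0.0, 1.0, 0.0478, -0.0311, -0.0099, -1, -0.0, 0.0, 1.0, 0.0472, -0.0319, -0.0099, -1, -0.0, 0.0, 1.0, 0.0466, -0.0328, -0.0099, -1, -0.0, 0.0, 1.0, 0.0461, -0.0336, -0.0099, -1, -0.0, 0.0, 1.0, 0.0455, -0.0344, -0.0099, -1, -0.0, 0.0, 1.0, 0.0449, -0.0352, -0.0099, -1, -0.0, 0.0, 1.0, 0.0442, -0.0359, -0.0099, -1, -0.0, 0.0, 1.0, 0.0436, -0.0367, -0.0099, -1, -0.0, 0.0, 1.0, 0.043, -0.0375, -0.0099, -1
8 x -0.0, 0.0, 0.0, 0.0024, -0.0525, 0.0001, -1
```

View pics/c3.png

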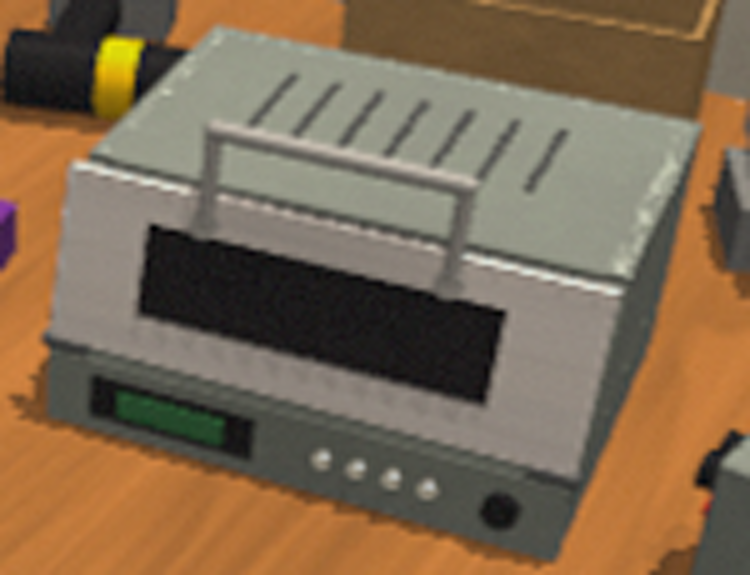

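The scene crop shows the bar's middle at about (383,141), which fits a door roughly 0.2 rad ajar. I'll move toward the bar.

{"name": "carry_out", "arguments": {"deltas": [0, 0, 1, 0.048, -0.03, -0.01, -1, 0, 0, 1, 0.048, -0.031, -0.01, -1, 0, 0, 1, 0.047, -0.032, -0.01, -1, 0, 0, 1, 0.047, -0.033, -0.01, -1, 0, 0, 1, 0.046, -0.034, -0.01, -1, 0, 0, 1, 0.045, -0.034, -0.01, -1, 0, 0, 1, 0.045, -0.035, -0.01, -1, 0, 0, 1, 0.044, -0.036, -0.01, -1, 0, 0, 1, 0.044, -0.037, -0.01, -1, 0, 0, 1, 0.043, -0.038, -0.01, -1]}}

```text
clock: 1.35
eef_pos: [560.7, -198.2, 331.4]
tool_rot: [3.142, 0.0, 0.105]
force: [1.3, -1.4, 0.3]
width: 85.5
gripper_force: 0.0
```

{"name": "carry_out", "arguments": {"deltas": [0, 0, 0, 0.0024, -0.0525, 0, -1, 0, 0, 0, 0.0024, -0.0525, 0, -1, 0, 0, 0, 0.0024, -0.0525, 0, -1, 0, 0, 0, 0.0024, -0.0525, 0, -1, 0, 0, 0, 0.0024, -0.0525, 0, -1, 0, 0, 0, 0.0024, -0.0525, 0, -1, 0, 0, 0, 0.0024, -0.0525, 0, -1, 0, 0, 0, 0, 0, 0, -1]}}

```text
clock: 2.35
eef_pos: [536.5, 173.4, 330.8]
tool_rot: [-3.139, 0.001, 0.114]
force: [-0.4, -0.7, -0.9]
width: 85.7
gripper_force: 0.0
```

Run:
```python
from h import *
c,im=look('wrist','w1')
print(c); plan([(cab(-112,0,330),down(.105),-1)])
for a in (.1,.15,.2):
    g=.395-a; b=np.array([-131,60])+159*np.array([np.sin(g),np.cos(g)])+12*np.array([-np.cos(g),np.sin(g)])
    print(a,b,[proj(c,cab(b[0],y,b[1]))[0].round(0) for y in(-75,75)])
```

```text
{'mtx': array([[278.87729977,   0.        , 315.36543167],
       [  0.        , 278.87729977, 199.81962681],
       [  0.        ,   0.        ,   1.        ]]), 'R': array([[ 0.11415423, -0.99345858, -0.00297768],
       [-0.95548839, -0.11061101,  0.27350893],
       [-0.27204915, -0.02837706, -0.96186486]]), 't': array([111.51661862, 470.55749125, 625.32782934])}
at [537.1 169.8 330.8] [-3.141e+00  1.000e-03  1.100e-01] F [-0.1  0.  -0.5] w 85.2 t 2.4
2 x -0.0, 0.0, 0.1, 0.0022, -0.0475, 0.0004, -1
0.1 [-96.25398954 215.62041883] [array([194., 109.]), array([210., 263.])]
0.15 [-104.07519226  217.16251057] [array([203., 109.]), array([217., 264.])]
0.2 [-111.96369298  218.31177788] [array([211., 109.]), array([225., 264.])]
```

View pics/w1.png

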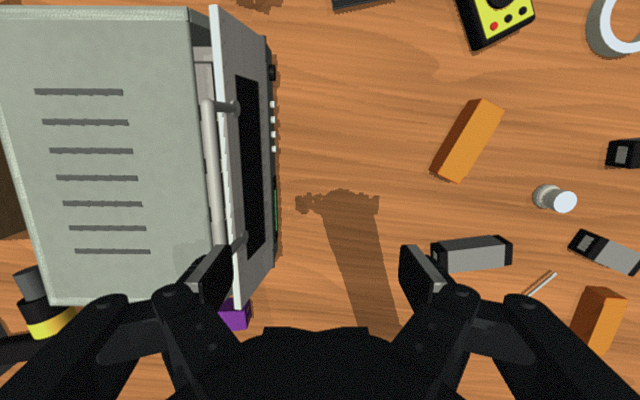

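The wrist picture shows the bar running from about (206,100) to (219,248), which is 0.15–0.17 rad ajar and matches the prediction. I'll straddle it and close.

Run:
```python
from h import *
c=__import__('cell').ctrl.calibration('wrist')
print([proj(c,cab(-80,y,168))[0].round(0) for y in(-167,167)])
g=down(.105)
plan([(cab(-106,-5,330),g,-1),(cab(-106,-5,199),g,-1)],step=50)
```

```text
[array([183.,  11.]), array([215., 310.])]
at [537.1 169.8 330.8] [-3.141e+00  1.000e-03  1.100e-01] F [-0.1  0.  -0.5] w 85.2 t 2.4
3 x -0.0, 0.0, 0.1, 0.0032, -0.0337, 0.0003, -1
3 x -0.0, 0.0, -0.0, 0.0001, 0.0, 0.0437, -1
```

{"name": "carry_out", "arguments": {"deltas": [0, 0, 0, 0.003, -0.034, 0, -1, 0, 0, 0, 0.003, -0.034, 0, -1, 0, 0, 0, 0.003, -0.034, 0, -1, 0, 0, 0, 0, 0, 0.044, -1, 0, 0, 0, 0, 0, 0.044, -1, 0, 0, 0, 0, 0, 0.044, -1, 0, 0, 0, 0, 0, 0, 1, 0, 0, 0, 0, 0, 0, 1, 0, 0, 0, 0, 0, 0, 1, 0, 0, 0, 0, 0, 0, 1, 0, 0, 0, 0, 0, 0, 1, 0, 0, 0, 0, 0, 0, 1]}}

```text
clock: 3.9
eef_pos: [537.1, 270.2, 201.0]
tool_rot: [-3.141, -0.003, 0.105]
force: [-0.9, -1.8, 7.1]
width: 9.7
gripper_force: 58.5
```

Run:
```python
from h import *
plan([])
c,im=look('top','t1'); cv2.imwrite('pics/t1c.png',cv2.resize(im[80:250,110:270],None,fx=3.5,fy=3.5,interpolation=cv2.INTER_CUBIC))
```

```text
at [537.1 270.2 201. ] [-3.141e+00 -3.000e-03  1.050e-01] F [-0.9 -1.8  7.1] w 9.7 t 3.9
```

Run:
```python
import numpy as np
f=np.linspace(1.73,-.075,15); r=.1595
print(np.c_[np.diff(r*np.cos(f)),-np.diff(r*np.sin(f))].round(4).tolist())
```

```text
[[0.0205, -0.0019], [0.0205, 0.0007], [0.0203, 0.0033], [0.0197, 0.0059], [0.0188, 0.0084], [0.0175, 0.0107], [0.016, 0.0129], [0.0142, 0.0149], [0.0122, 0.0166], [0.0099, 0.018], [0.0076, 0.0191], [0.005, 0.0199], [0.0024, 0.0204], [-0.0002, 0.0205]]
```

View pics/t1c.png

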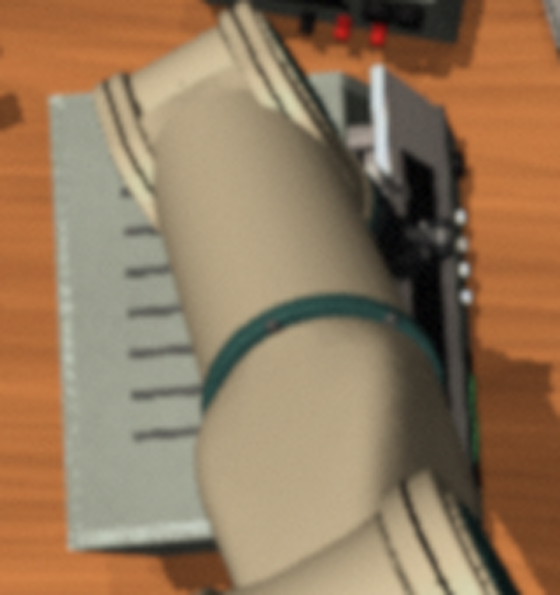

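The top crop shows the gripper on the bar at about (410,235), with the arm hiding the rest. The grip reads 58 N. I'll start the arc and watch the force.

{"name": "carry_out", "arguments": {"deltas": [0, 0, 0, 0, 0.0205, -0.002, 1, 0, 0, 0, 0, 0.0205, 0.0005, 1, 0, 0, 0, 0, 0.02, 0.0035, 1, 0, 0, 0, 0, 0.0195, 0.006, 1]}}

```text
clock: 4.45
eef_pos: [545.5, 192.6, 192.5]
tool_rot: [-3.137, -0.004, 0.107]
force: [0.4, 7.3, 4.2]
width: 9.7
gripper_force: 62.5
```

Force is low and the bar is following.

{"name": "carry_out", "arguments": {"deltas": [0, 0, 0, 0, 0.019, 0.0085, 1, 0, 0, 0, 0, 0.0175, 0.0105, 1, 0, 0, 0, 0, 0.016, 0.013, 1, 0, 0, 0, 0, 0.014, 0.015, 1, 0, 0, 0, 0, 0.012, 0.0165, 1]}}

```text
clock: 5.08
eef_pos: [554.1, 112.7, 127.4]
tool_rot: [-3.139, -0.003, 0.106]
force: [2.5, 7.8, -0.1]
width: 9.9
gripper_force: 59.3
```

{"name": "carry_out", "arguments": {"deltas": [0, 0, 0, 0, 0.01, 0.018, 1, 0, 0, 0, 0, 0.0075, 0.019, 1, 0, 0, 0, 0, 0.005, 0.02, 1, 0, 0, 0, 0, 0.0025, 0.0205, 1]}}

```text
clock: 5.58
eef_pos: [556.6, 89.8, 49.9]
tool_rot: [-3.138, -0.003, 0.107]
force: [0.3, 10.9, 2.2]
width: 9.5
gripper_force: 58.6
```

{"name": "carry_out", "arguments": {"deltas": [0, 0, 0, 0, 0.001, 0.012, 1, 0, 0, 0, 0, 0, 0.008, 1, 0, 0, 0, 0, 0, 0.003, 1, 0, 0, 0, 0, 0, 0, 1]}}

```text
clock: 6.08
eef_pos: [557.2, 90.3, 34.7]
tool_rot: [-3.137, -0.006, 0.109]
force: [-14.6, 8.3, 66.4]
width: 9.5
gripper_force: 67.4
```

The door is on its stop with 66 N upward. I'll relieve the load, open, and rise.

{"name": "carry_out", "arguments": {"deltas": [0, 0, 0, 0, 0, -0.004, 1, 0, 0, 0, 0, 0, 0, -1, 0, 0, 0, 0, 0, 0, -1, 0, 0, 0, 0, 0, 0, -1, 0, 0, 0, 0, 0, 0, -1, 0, 0, 0, 0, 0, -0.05, -1, 0, 0, 0, 0, 0, -0.06, -1, 0, 0, 0, 0, 0, -0.06, -1, 0, 0, 0, 0, 0, -0.06, -1, 0, 0, 0, 0, 0.03, -0.05, 1, 0, 0, 0, 0, 0, 0, 1]}}

```text
clock: 7.45
eef_pos: [561.4, 52.8, 315.1]
tool_rot: [3.139, -0.008, 0.1]
force: [0.2, 0.8, -0.4]
width: 51.6
gripper_force: 0.0
```

Run:
```python
from h import *
plan([])
c,im=look('wrist','w2')
print([(y,proj(c,cab(-110,y,100))[0].round(0),proj(c,cab(-290,y/2,48))[0].round(0)) for y in(-150,150)])
```

```text
at [561.4  52.8 315.1] [ 3.139 -0.008  0.1  ] F [ 0.2  0.8 -0.4] w 51.6 t 7.45
[(-150, array([129.,  60.]), array([289., 125.])), (150, array([167., 286.]), array([292., 225.]))]
```

View pics/w2.png

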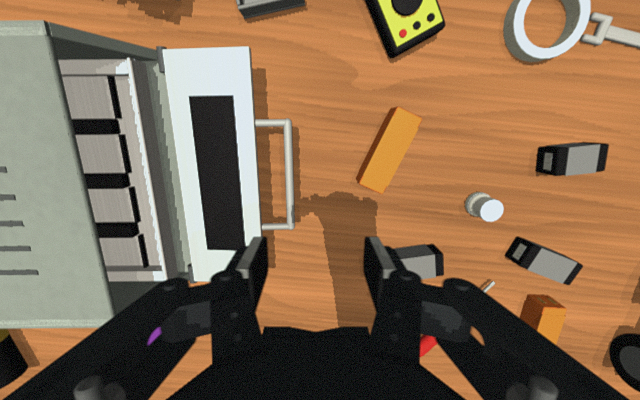

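The wrist picture shows the door level, with the bar from (291,122) to (291,227) and the lip from (130,60) to (163,282). Both lie within 3 px of prediction, so the cabinet pose holds. Next I hook the tray.

Run:
```python
from h import *
from cell import ctrl
print(ctrl.read_state()['qpos'].round(2))
for yw in (1.676,1.676-np.pi):
    print(yw); g=down(yw,.6); plan([(cab(-200,0,220),g,1),(cab(-84,0,130),g,1),(cab(-84,0,88),g,1),(cab(-268,0,88),g,1)],step=50,ang=9)
```

```text
[-0.08  0.42 -0.1   1.66  0.05  1.07 -1.66]
1.676
at [559.6  54.4 312.5] [ 3.141e+00 -3.000e-03  1.020e-01] F [-0.6  1.2 -0.7] w 44.0 t 7.5
11 rows 2.5, 2.4, -7.9, -0.0006, -0.0113, 0.0084, 1, 2.5, 2.4, -7.9, 0.0005, -0.0109, 0.0089, 1, 2.5, 2.4, -7.9, 0.0016, -0.0104, 0.0094, 1, 2.5, 2.4, -7.9, 0.0026, -0.0097, 0.0099, 1, 2.5, 2.4, -7.9, 0.0035, -0.0088, 0.0105, 1, 2.5, 2.4, -7.9, 0.0042, -0.0078, 0.011, 1, 2.5, 2.4, -7.9, 0.0047, -0.0067, 0.0115, 1, 2.5, 2.4, -7.9, 0.005, -0.0055, 0.0119, 1, 2.5, 2.4, -7.9, 0.0052, -0.0043, 0.0124, 1, 2.5, 2.4, -7.9, 0.0052, -0.003, 0.0128, 1, 2.5, 2.4, -7.9, 0.005, -0.0017, 0.0131, 1
3 x -0.1, 0.0, -0.1, 0.015, 0.0002, 0.0466, 1
1 x -0.1, 0.0, -0.1, -0.0237, 0.0001, 0.0347, 1
4 x 0.0, 0.0, 0.0, -0.038, -0.0, -0.026, 1
-1.4655926535897932
at [559.6  54.4 312.5] [ 3.141e+00 -3.000e-03  1.020e-01] F [-0.6  1.2 -0.7] w 44.0 t 7.5
11 rows 2.4, -2.5, 7.9, -0.0006, -0.0113, 0.0084, 1, 2.4, -2.5, 7.9, -0.0018, -0.0108, 0.0089, 1, 2.4, -2.5, 7.9, -0.0028, -0.0101, 0.0095, 1, 2.4, -2.5, 7.9, -0.0037, -0.0092, 0.01, 1, 2.4, -2.5, 7.9, -0.0045, -0.0082, 0.0105, 1, 2.4, -2.5, 7.9, -0.0051, -0.0071, 0.0111, 1, 2.4, -2.5, 7.9, -0.0055, -0.0059, 0.0116, 1, 2.4, -2.5, 7.9, -0.0057, -0.0046, 0.012, 1, 2.4, -2.5, 7.9, -0.0057, -0.0033, 0.0125, 1, 2.4, -2.5, 7.9, -0.0055, -0.002, 0.0128, 1, 2.4, -2.5, 7.9, -0.0051, -0.0008, 0.0131, 1
3 x 0.2, -0.0, -0.0, -0.015, -0.0003, 0.0466, 1
1 x -0.1, -0.0, -0.1, 0.0237, 0.0, 0.0347, 1
4 x -0.0, -0.0, -0.0, 0.038, -0.0, -0.026, 1
```

{"name": "carry_out", "arguments": {"deltas": [2.5, 2.4, -7.9, -0.0005, -0.0115, 0.0085, 1, 2.5, 2.4, -7.9, 0.0005, -0.011, 0.009, 1, 2.5, 2.4, -7.9, 0.0015, -0.0105, 0.0095, 1, 2.5, 2.4, -7.9, 0.0025, -0.0095, 0.01, 1, 2.5, 2.4, -7.9, 0.0035, -0.009, 0.0105, 1, 2.5, 2.4, -7.9, 0.004, -0.008, 0.011, 1, 2.5, 2.4, -7.9, 0.0045, -0.0065, 0.0115, 1, 2.5, 2.4, -7.9, 0.005, -0.0055, 0.012, 1, 2.5, 2.4, -7.9, 0.005, -0.0045, 0.0125, 1, 2.5, 2.4, -7.9, 0.005, -0.003, 0.013, 1, 2.5, 2.4, -7.9, 0.005, -0.0015, 0.013, 1, 0, 0, 0, 0, 0, 0, 1]}}

```text
clock: 9.0
eef_pos: [537.1, 179.1, 215.4]
tool_rot: [-3.119, -0.603, 1.664]
force: [0.6, 0.3, 0.5]
width: 0.1
gripper_force: 0.0
```

Run:
```python
from h import *
g=down(1.676,.6); plan([(cab(-84,0,130),g,1),(cab(-84,0,88),g,1),(cab(-268,0,88),g,1)],step=50,ang=9)
```

```text
at [537.1 179.1 215.4] [-3.119 -0.603  1.664] F [0.6 0.3 0.5] w 0.1 t 9.0
3 x -0.3, -0.1, -0.2, 0.0151, 0.0016, 0.0449, 1
1 x 0.0, 0.1, 0.0, -0.0237, -0.0, 0.0347, 1
4 x 0.0, 0.0, 0.0, -0.038, -0.0, -0.026, 1
```

{"name": "carry_out", "arguments": {"deltas": [-0.3, 0, -0.2, 0.015, 0.0015, 0.045, 1, -0.3, 0, -0.2, 0.015, 0.0015, 0.045, 1, -0.3, 0, -0.2, 0.015, 0.0015, 0.045, 1, 0, 0, 0, 0, 0, 0, 1]}}

```text
clock: 9.5
eef_pos: [526.4, 295.4, 130.6]
tool_rot: [3.14, -0.601, 1.683]
force: [-0.6, -0.7, 0.5]
width: 0.2
gripper_force: 0.0
```

Run:
```python
from h import *
g=down(1.676,.6); plan([(cab(-84,0,88),g,1),(cab(-268,0,88),g,1)],step=50,ang=9)
```

```text
at [526.4 295.4 130.6] [ 3.14  -0.601  1.683] F [-0.6 -0.7  0.5] w 0.2 t 9.5
1 x -0.1, -0.1, 0.3, -0.0266, 0.0015, 0.0335, 1
4 x -0.0, 0.0, 0.0, -0.038, -0.0, -0.026, 1
```

{"name": "carry_out", "arguments": {"deltas": [0, 0, 0, -0.0125, 0.0005, 0.017, 1, 0, 0, 0, -0.0125, 0.0005, 0.017, 1, 0, 0, 0, 0, 0, 0, 1]}}

```text
clock: 9.88
eef_pos: [531.3, 289.2, 87.5]
tool_rot: [3.138, -0.6, 1.677]
force: [0.7, -0.5, 0.5]
width: -0.2
gripper_force: 0.0
```

In the well with no contact force. Pulling out now.

{"name": "carry_out", "arguments": {"deltas": [0, 0, 0, -0.031, 0, -0.021, 1, 0, 0, 0, -0.031, 0, -0.021, 1, 0, 0, 0, -0.031, 0, -0.021, 1, 0, 0, 0, -0.031, 0, -0.021, 1, 0, 0, 0, -0.014, 0, -0.01, 1, 0, 0, 0, 0, 0, 0, 1]}}

```text
clock: 10.62
eef_pos: [550.3, 123.2, 89.0]
tool_rot: [3.133, -0.6, 1.678]
force: [-0.1, 0.9, 0.0]
width: 0.0
gripper_force: 0.0
```

{"name": "carry_out", "arguments": {"deltas": [0, 0, 0, -0.009, 0, -0.006, 1, 0, 0, 0, -0.007, 0, -0.005, 1, 0, 0, 0, 0, 0, 0, 1]}}

```text
clock: 11.0
eef_pos: [550.1, 110.6, 91.2]
tool_rot: [3.135, -0.607, 1.686]
force: [-1.6, 8.9, 2.5]
width: -0.3
gripper_force: 4.6
```

Run:
```python
from h import *
g=down(1.676,.6); plan([])
c,im=look('wrist','w3')
```

```text
at [550.1 110.6  91.2] [ 3.135 -0.607  1.686] F [-1.6  8.9  2.5] w -0.3 t 11.0
```

View pics/w3.png

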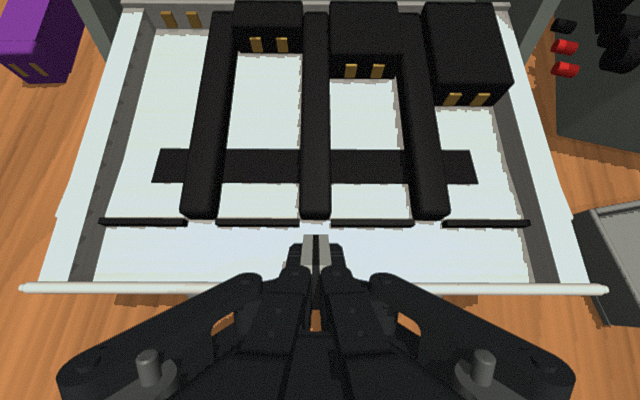

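The wrist picture shows the tray out on its stop, bays 1–4 from left to right, all empty, with their front sills aligned at row ~222. I'll lift out, head for pack2, and measure the bays with the top camera.

Run:
```python
from h import *
p=__import__('cell').ctrl.read_state()
p0=p['eef_pos']; R0=Ro.from_euler('xyz',p['tool_rot'])
g=down(1.676,0)
plan([(p0+[-.8,8,0],R0,1),(p0+[-.8,8,110],R0,1),(np.array([450,-60,260.]),down(1.82),-1)],step=45,ang=9)
```

```text
at [550.1 110.5  91.2] [ 3.134 -0.607  1.686] F [-1.9  8.2  3.2] w 0.3 t 11.05
1 x 0.0, 0.0, 0.0, 0.0066, 0.0001, 0.0046, 1
3 x 0.0, 0.0, 0.0, 0.0209, 0.0002, -0.0301, 1
5 rows 0.5, -6.9, -1.5, -0.0206, -0.0236, -0.0288, -1, 0.5, -6.9, -1.5, -0.0232, -0.0245, -0.0259, -1, 0.5, -6.9, -1.5, -0.0255, -0.0253, -0.0228, -1, 0.5, -6.9, -1.5, -0.0274, -0.0262, -0.0193, -1, 0.5, -6.9, -1.5, -0.0288, -0.0271, -0.0157, -1
```

{"name": "carry_out", "arguments": {"deltas": [0, 0, 0, 0.0065, 0, 0.0045, 1, 0, 0, 0, 0.021, 0, -0.03, 1, 0, 0, 0, 0.021, 0, -0.03, 1, 0, 0, 0, 0.021, 0, -0.03, 1, 0.5, -6.9, -1.5, -0.0205, -0.0235, -0.029, -1, 0.5, -6.9, -1.5, -0.023, -0.0245, -0.026, -1, 0.5, -6.9, -1.5, -0.0255, -0.0255, -0.023, -1, 0.5, -6.9, -1.5, -0.0275, -0.026, -0.0195, -1, 0.5, -6.9, -1.5, -0.029, -0.027, -0.0155, -1, 0, 0, 0, 0, 0, 0, -1, 0, 0, 0, 0, 0, 0, -1]}}

```text
clock: 12.42
eef_pos: [450.4, -63.1, 259.4]
tool_rot: [3.137, 0.002, 1.813]
force: [0.2, 0.3, 0.2]
width: 85.3
gripper_force: 0.0
```

Run:
```python
from h import *
c,im=look('top','t2'); plan([])
cv2.imwrite('pics/t2c.png',cv2.resize(im[90:250,190:350],None,fx=3.7,fy=3.7,interpolation=cv2.INTER_CUBIC))
m=mask(im)
for uv in [(369,218),(453,209),(448,148)]: print(uv,[tuple(map(float,t)) for t in fit(c,m,uv)[:2]])
for y in (36,-36,-108):
    print(y,[((proj(c,cab(x-180,y,72))[0]-[190,90])*3.7).round(0) for x in (-72,-72+{36:139,-36:114,-108:89}[y])])
```

```text
at [450.5 -63.  259.1] [3.137e+00 2.000e-03 1.813e+00] F [0.3 1.4 0.5] w 85.5 t 12.475
(369, 218) [(0.836, 150.0, 462.3, -198.1, -2.662), (0.861, 125.0, 485.1, -213.7, -2.811)]
(453, 209) [(0.124, 100.0, 441.3, -356.0, 1.307), (0.177, 75.0, 441.8, -354.2, 1.295)]
(448, 148) [(0.144, 75.0, 616.3, -340.9, 1.82), (0.334, 100.0, 615.9, -341.4, 1.84)]
36 [array([347., 328.]), array([160., 344.])]
-36 [array([340., 233.]), array([187., 246.])]
-108 [array([332., 139.]), array([214., 149.])]
```

View pics/t2c.png

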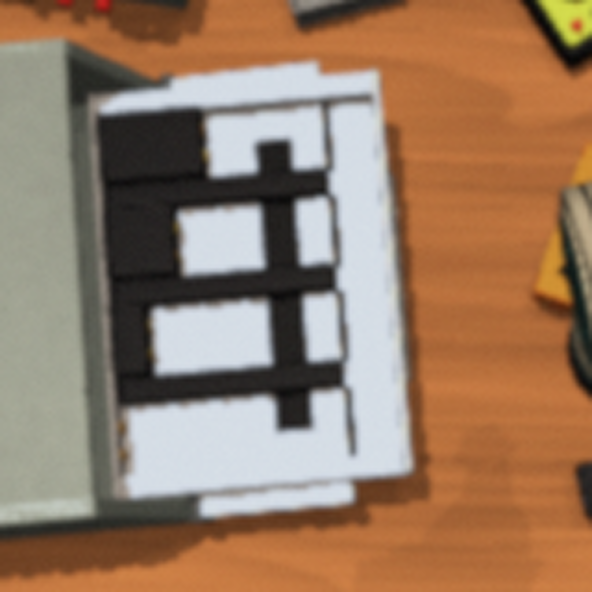

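The top crop shows the dividers ending at about (328,184), (335,275) and (342,375), and the sills near column 340. That agrees with the predicted bay lines. I'll check this numerically and verify pack2 in the scene camera.

Run:
```python
from h import *
from cell import ctrl
c=ctrl.calibration('top')
print([((proj(c,cab(-250,y,90))[0]-[190,90])*3.7).round(0) for y in (-72,0,72)])
im=cv2.imread('pics/t1.png'); print([tuple(map(float,t)) for t in fit(c,mask(im),(369,218))[:2]])
cs,im=look('scene','s2'); m=mask(im)
for X in ([410.5,-114.5,21],[441.5,-355,21],[616.2,-341.2,21]):
    uv=proj(cs,X)[0]; print(uv.round(0),[tuple(map(float,t)) for t in fit(cs,m,uv)[:2]])
w=ctrl.calibration('wrist'); print('wrist',proj(w,[410.5,-114.5,42]))
p=np.array([410.5,-114.5,0]); g=down(1.825)
plan([(p+[0,0,120],g,-1),(p+[0,0,15],g,-1)],step=50)
```

```text
[array([331., 180.]), array([339., 275.]), array([346., 372.])]
[(0.094, 125.0, 410.8, -116.5, 1.812), (0.152, 100.0, 410.1, -113.8, 1.818)]
[270. 253.] [(0.124, 100.0, 409.6, -112.9, -1.323), (0.13, 125.0, 410.4, -116.9, -1.282)]
[213. 322.] [(0.096, 100.0, 441.5, -359.2, -1.871), (0.188, 75.0, 441.8, -357.9, -1.799)]
[281. 358.] [(0.149, 75.0, 616.2, -343.6, -1.308), (0.306, 100.0, 613.3, -332.2, -1.295)]
wrist [[275.58016276 204.542128  ]]
at [450.4 -63.1 258.9] [3.138e+00 1.000e-03 1.813e+00] F [-0.7  0.1  0.2] w 85.7 t 12.525
4 x 0.1, 0.0, -0.2, -0.01, -0.0129, 0.0347, -1
3 x -0.1, 0.0, 0.0, 0.0, 0.0001, 0.035, -1
```

{"name": "carry_out", "arguments": {"deltas": [0, 0, -0.2, -0.0105, -0.013, 0.0345, -1, 0, 0, -0.2, -0.0105, -0.013, 0.0345, -1, 0, 0, -0.2, -0.0105, -0.013, 0.0345, -1, 0, 0, -0.2, -0.0105, -0.013, 0.0345, -1, 0, 0, 0, 0, 0, 0.035, -1, 0, 0, 0, 0, 0, 0.035, -1, 0, 0, 0, 0, 0, 0.035, -1, 0, 0, 0, 0, 0, 0, -1]}}

```text
clock: 13.52
eef_pos: [409.7, -117.5, 18.6]
tool_rot: [-3.141, 0.002, 1.828]
force: [0.8, -0.0, 0.5]
width: 85.4
gripper_force: 0.0
```

Run:
```python
from h import *
plan([])
c,im=look('wrist','w4')
```

```text
at [ 409.7 -117.5   18.6] [-3.141e+00  2.000e-03  1.828e+00] F [ 0.8 -0.   0.5] w 85.4 t 13.525
```

View pics/w4.png

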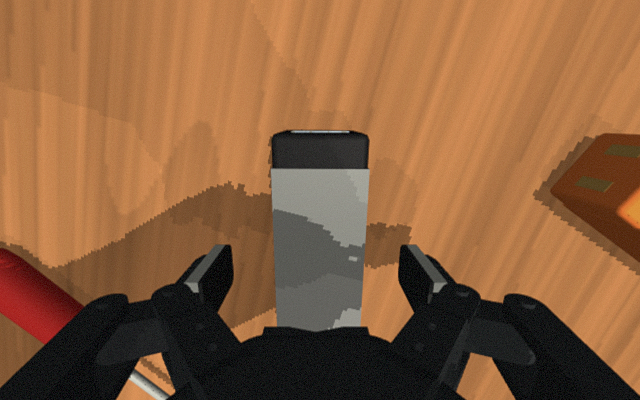

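The pack sits centred and aligned between the fingers (columns 272–369). I'll lower 4 mm, close, and lift.

{"name": "carry_out", "arguments": {"deltas": [0, 0, 0, 0, 0, 0.004, -1, 0, 0, 0, 0, 0, 0, 1, 0, 0, 0, 0, 0, 0, 1, 0, 0, 0, 0, 0, 0, 1, 0, 0, 0, 0, 0, 0, 1, 0, 0, 0, 0, 0, 0, 1, 0, 0, 0, 0, 0, -0.04, 1, 0, 0, 0, 0, 0, -0.05, 1, 0, 0, 0, 0, 0, -0.05, 1]}}

```text
clock: 14.7
eef_pos: [409.2, -117.5, 158.2]
tool_rot: [3.14, 0.003, 1.827]
force: [1.0, -1.4, -3.6]
width: 40.6
gripper_force: 63.2
```

Run:
```python
from h import *
g=down(1.676)
plan([(cab(-178.5,36,190),g,1),(cab(-178.5,36,105),g,1),(cab(-178.5,36,92),g,1)],step=45)
```

```text
at [ 409.2 -117.5  158.2] [3.140e+00 3.000e-03 1.827e+00] F [ 1.  -1.4 -3.6] w 40.6 t 14.7
8 rows 0.0, 0.0, 1.1, 0.0348, 0.0212, -0.0041, 1, 0.0, 0.0, 1.1, 0.0352, 0.0205, -0.0041, 1, 0.0, 0.0, 1.1, 0.0356, 0.0198, -0.0041, 1, 0.0, 0.0, 1.1, 0.036, 0.0191, -0.0041, 1, 0.0, 0.0, 1.1, 0.0363, 0.0184, -0.0041, 1, 0.0, 0.0, 1.1, 0.0367, 0.0177, -0.0041, 1, 0.0, 0.0, 1.1, 0.037, 0.017, -0.0041, 1, 0.0, 0.0, 1.1, 0.0373, 0.0163, -0.0041, 1
2 x 0.1, 0.1, -0.1, 0.0001, -0.0001, 0.0425, 1
1 x -0.1, -0.0, 0.0, -0.0, 0.0, 0.013, 1
```

Held, with about 4 N of weight. Carrying to bay 2.

{"name": "carry_out", "arguments": {"deltas": [0, 0, 1.1, 0.035, 0.021, -0.004, 1, 0, 0, 1.1, 0.035, 0.0205, -0.004, 1, 0, 0, 1.1, 0.0355, 0.02, -0.004, 1, 0, 0, 1.1, 0.036, 0.019, -0.004, 1, 0, 0, 1.1, 0.0365, 0.0185, -0.004, 1, 0, 0, 1.1, 0.0365, 0.0175, -0.004, 1, 0, 0, 1.1, 0.037, 0.017, -0.004, 1, 0, 0, 1.1, 0.0375, 0.0165, -0.004, 1, 0, 0, 0, 0, 0, 0, 1, 0, 0, 0, 0, 0, 0, 1]}}

```text
clock: 15.95
eef_pos: [502.3, 193.8, 187.4]
tool_rot: [3.14, 0.006, 1.674]
force: [-0.1, -0.3, -3.4]
width: 41.0
gripper_force: 63.3
```

Run:
```python
from h import *
g=down(1.676)
plan([(cab(-178.5,36,110),g,1),(cab(-178.5,36,92),g,1)],step=45)
c,im=look('wrist','w5')
```

```text
at [502.3 193.8 187.4] [3.14  0.006 1.674] F [-0.1 -0.3 -3.4] w 41.0 t 15.95
2 x 0.0, 0.2, -0.1, 0.0007, 0.0, 0.0387, 1
1 x 0.1, -0.1, 0.1, -0.0, -0.0, 0.018, 1
```

View pics/w5.png

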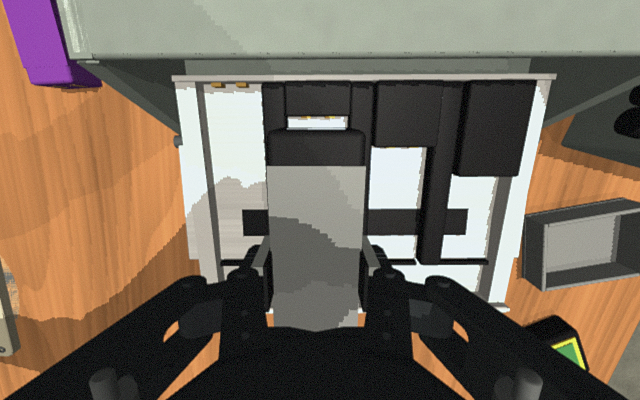

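The wrist picture shows the pack (columns 267–366) centred over bay 2, whose back strip spans 287–347. Lowering.

{"name": "carry_out", "arguments": {"deltas": [0, 0.2, 0, 0.0007, 0, 0.039, 1, 0, 0.2, 0, 0.0007, 0, 0.039, 1, 0, 0, 0, 0, 0, 0, 1, 0, 0, 0, 0, 0, 0.012, 1, 0, 0, 0, 0, 0, 0, 1]}}

```text
clock: 16.62
eef_pos: [503.7, 195.6, 98.4]
tool_rot: [3.138, -0.002, 1.673]
force: [-0.4, -0.3, -3.7]
width: 41.6
gripper_force: 40.1
```

{"name": "carry_out", "arguments": {"deltas": [0, 0, 0, 0, 0, 0.004, 1, 0, 0, 0, 0, 0, 0.003, 1, 0, 0, 0, 0, 0, 0, 1]}}

```text
clock: 17.0
eef_pos: [503.8, 196.0, 91.1]
tool_rot: [3.137, -0.002, 1.673]
force: [0.5, -0.3, -3.6]
width: 40.6
gripper_force: 68.7
```

{"name": "carry_out", "arguments": {"deltas": [0, 0, 0, 0, 0, 0.001, 1, 0, 0, 0, 0, 0, 0, -0.3, 0, 0, 0, 0, 0, 0, -0.3, 0, 0, 0, 0, 0, 0, -0.3, 0, 0, 0, 0, 0, -0.03, -0.3, 0, 0, 0, 0, 0, -0.06, -0.3, 0, 0, 0, 0, 0, -0.06, -0.3, 0, 0, 0, -0.04, 0, -0.03, -0.3, 0, 0, 0, 0, 0, 0, -0.3]}}

```text
clock: 18.12
eef_pos: [509.0, 152.8, 272.0]
tool_rot: [3.133, -0.001, 1.668]
force: [0.1, -0.4, -0.1]
width: 55.9
gripper_force: 0.0
```

Run:
```python
from h import *
from cell import ctrl
c,im=look('wrist','w6')
q=[cab(-178.5+i*62.5,36+j*21,114) for i,j in((-1,-1),(-1,1),(1,1),(1,-1))]
print(proj(c,np.array(q)).round(0).tolist())
ct,it=look('top','t3'); m=mask(it)
for uv in [(453,209),(448,148)]: print(uv,[tuple(map(float,t)) for t in fit(ct,m,uv)[:2]])
```

```text
[[330.0, 203.0], [292.0, 203.0], [288.0, 83.0], [330.0, 83.0]]
(453, 209) [(0.116, 100.0, 441.0, -355.5, 1.298), (0.172, 75.0, 441.2, -355.0, 1.283)]
(448, 148) [(0.135, 75.0, 616.1, -341.6, 1.804), (0.328, 100.0, 616.4, -344.2, 1.85)]
```

View pics/w6.png

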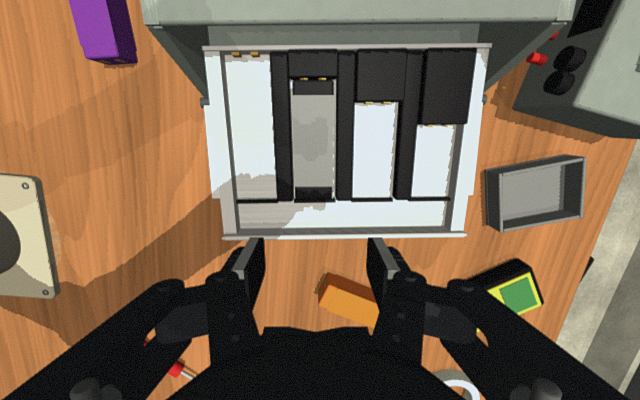

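The wrist picture shows pack2 flat and centred in bay 2, at columns 293–334 and rows 80–203. Next is pack3 at (441,-355.5), yaw 1.30. It is the grey one at (453,209) in the top view, and its fit matches 100 mm.

Run:
```python
from h import *
p=np.array([441.2,-355.5,0]); g=down(1.30)
plan([(p+[0,0,150],g,-1),(p+[0,0,15],g,-1)],step=52)
```

```text
at [506.9 155.3 269.8] [ 3.138e+00 -2.000e-03  1.672e+00] F [-0.9  0.6 -0.1] w 55.6 t 18.225
11 rows 0.0, -0.0, 1.9, -0.0456, -0.0107, 0.0107, -1, 0.0, -0.0, 1.9, -0.046, -0.0092, 0.0107, -1, 0.0, -0.0, 1.9, -0.0462, -0.0076, 0.0107, -1, 0.0, -0.0, 1.9, -0.0465, -0.0061, 0.0107, -1, 0.0, -0.0, 1.9, -0.0466, -0.0045, 0.0107, -1, 0.0, -0.0, 1.9, -0.0468, -0.003, 0.0107, -1, 0.0, -0.0, 1.9, -0.0468, -0.0014, 0.0107, -1, 0.0, -0.0, 1.9, -0.0469, 0.0001, 0.0107, -1, 0.0, -0.0, 1.9, -0.0468, 0.0017, 0.0107, -1, 0.0, -0.0, 1.9, -0.0467, 0.0032, 0.0107, -1, 0.0, -0.0, 1.9, -0.0466, 0.0048, 0.0107, -1
3 x 0.1, -0.1, 0.1, -0.0002, -0.0001, 0.045, -1
```

{"name": "carry_out", "arguments": {"deltas": [0, 0, 1.9, -0.0455, -0.0105, 0.0105, -1, 0, 0, 1.9, -0.046, -0.009, 0.0105, -1, 0, 0, 1.9, -0.046, -0.0075, 0.0105, -1, 0, 0, 1.9, -0.0465, -0.006, 0.0105, -1, 0, 0, 1.9, -0.0465, -0.0045, 0.011, -1, 0, 0, 1.9, -0.047, -0.003, 0.011, -1, 0, 0, 1.9, -0.047, -0.0015, 0.011, -1, 0, 0, 1.9, -0.047, 0, 0.011, -1, 0, 0, 1.9, -0.047, 0.0015, 0.011, -1, 0, 0, 1.9, -0.0465, 0.003, 0.011, -1, 0, 0, 1.9, -0.0465, 0.005, 0.011, -1, 0, 0, 0, 0, 0, 0, -1]}}

```text
clock: 19.73
eef_pos: [440.2, -357.8, 146.5]
tool_rot: [-3.14, -0.004, 1.303]
force: [-1.3, 1.6, -0.2]
width: 85.2
gripper_force: 0.0
```

Run:
```python
from h import *
c,im=look('wrist','w7'); m=mask(im)
uv=proj(c,[441.2,-355.5,42])[0]; print(uv)
print([tuple(map(float,t)) for t in fit(c,m,uv,S=3,r=110)[:2]])
p=np.array([441.2,-355.5,0]); g=down(1.30)
plan([(p+[0,0,15],g,-1)],step=45)
```

```text
[313.9704415  196.90375914]
[(0.045, 100.0, 443.2, -355.0, -1.85), (0.21, 75.0, 442.0, -359.5, -1.845)]
at [ 441.4 -355.   147.3] [-3.141 -0.005  1.307] F [-0.1  0.4  0.4] w 85.4 t 19.775
3 x -0.0, -0.1, 0.1, -0.0004, -0.0, 0.0441, -1
```

View pics/w7.png

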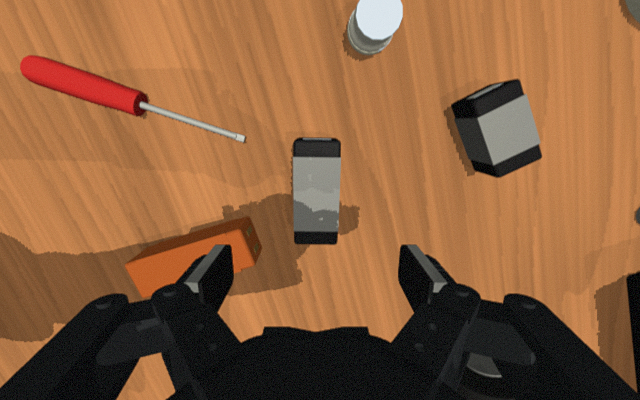

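The wrist picture shows pack3 centred at (317,190), and the fit confirms 100 mm. The orange block at (195,255) is clear if I narrow the opening. Descend, grip, lift.

{"name": "carry_out", "arguments": {"deltas": [0, 0, 0.5, 0, 0.001, 0.044, -0.5, 0, 0, 0.3, 0, 0, 0.044, -0.5, 0, 0, 0, 0, 0, 0.042, -0.5, 0, 0, 0, 0, 0, 0.002, -0.5, 0, 0, 0, 0, 0, 0, -0.5]}}

```text
clock: 20.4
eef_pos: [445.0, -353.8, 18.2]
tool_rot: [3.138, -0.004, 1.297]
force: [-0.0, -0.7, 0.8]
width: 64.4
gripper_force: 0.0
```

{"name": "carry_out", "arguments": {"deltas": [0, 0, 0, 0, 0, 0.003, -0.5, 0, 0, 0, 0, 0, 0, 1, 0, 0, 0, 0, 0, 0, 1, 0, 0, 0, 0, 0, 0, 1, 0, 0, 0, 0, 0, 0, 1, 0, 0, 0, 0, 0, -0.04, 1, 0, 0, 0, 0, 0, -0.05, 1, 0, 0, 0, 0, 0, -0.05, 1, 0, 0, 0, 0, 0, 0, 1]}}

```text
clock: 21.52
eef_pos: [445.4, -356.8, 158.2]
tool_rot: [3.131, -0.001, 1.294]
force: [0.1, 0.9, -3.1]
width: 40.7
gripper_force: 62.4
```

Run:
```python
from h import *
g=down(1.676)
plan([(np.array([510,-50,230]),down(1.5),1),(cab(-191,-38,190),g,1)],step=50)
```

```text
at [ 445.4 -356.8  158.2] [ 3.131e+00 -1.000e-03  1.294e+00] F [ 0.1  0.9 -3.1] w 40.7 t 21.525
7 rows 0.1, 0.0, -1.7, 0.0447, -0.003, -0.0103, 1, 0.1, 0.0, -1.7, 0.0448, -0.0017, -0.0102, 1, 0.1, 0.0, -1.7, 0.0448, -0.0004, -0.0102, 1, 0.1, 0.0, -1.7, 0.0448, 0.0009, -0.0102, 1, 0.1, 0.0, -1.7, 0.0447, 0.0022, -0.0102, 1, 0.1, 0.0, -1.7, 0.0447, 0.0035, -0.0103, 1, 0.1, 0.0, -1.7, 0.0445, 0.0048, -0.0103, 1
6 rows -0.0, -0.0, -1.7, 0.0407, 0.0084, 0.0066, 1, -0.0, -0.0, -1.7, 0.0404, 0.0096, 0.0066, 1, -0.0, -0.0, -1.7, 0.0401, 0.0108, 0.0066, 1, -0.0, -0.0, -1.7, 0.0398, 0.012, 0.0066, 1, -0.0, -0.0, -1.7, 0.0394, 0.0132, 0.0066, 1, -0.0, -0.0, -1.7, 0.039, 0.0143, 0.0066, 1
```

{"name": "carry_out", "arguments": {"deltas": [0.1, 0, -1.7, 0.0445, -0.003, -0.01, 1, 0.1, 0, -1.7, 0.045, -0.0015, -0.01, 1, 0.1, 0, -1.7, 0.045, -0.0005, -0.01, 1, 0.1, 0, -1.7, 0.045, 0.001, -0.01, 1, 0, 0, -1.7, 0.0445, 0.002, -0.01, 1, 0, 0, -1.7, 0.0445, 0.0035, -0.01, 1, 0, 0, -1.7, 0.0445, 0.005, -0.01, 1, 0, 0, -1.7, 0.0405, 0.0085, 0.0065, 1, 0, 0, -1.7, 0.0405, 0.0095, 0.0065, 1, 0, 0, -1.7, 0.04, 0.011, 0.0065, 1, 0, 0, -1.7, 0.04, 0.012, 0.0065, 1]}}

```text
clock: 22.9
eef_pos: [552.1, 111.8, 198.1]
tool_rot: [-3.136, -0.003, 1.622]
force: [-0.9, -0.8, -2.6]
width: 41.0
gripper_force: 62.3
```

{"name": "carry_out", "arguments": {"deltas": [0, 0, -1.7, 0.0395, 0.013, 0.0065, 1, 0, 0, -1.7, 0.039, 0.0145, 0.0065, 1, 0, 0, 0, 0, 0, 0, 1, 0, 0, 0, 0, 0, 0, 1]}}

```text
clock: 23.4
eef_pos: [574.2, 190.2, 185.6]
tool_rot: [-3.136, -0.003, 1.68]
force: [0.7, 0.0, -3.7]
width: 40.8
gripper_force: 62.2
```

Run:
```python
from h import *
g=down(1.676)
c,im=look('wrist','w8')
plan([(cab(-191,-38,105),g,1),(cab(-191,-38,92),g,1)],step=50)
```

```text
at [574.6 189.6 186. ] [-3.137e+00 -2.000e-03  1.679e+00] F [-0.6 -0.4 -1.9] w 40.8 t 23.45
2 x -0.1, -0.1, 0.1, 0.0, 0.0016, 0.0405, 1
1 x -0.1, 0.1, -0.0, 0.0, 0.0, 0.013, 1
```

View pics/w8.png

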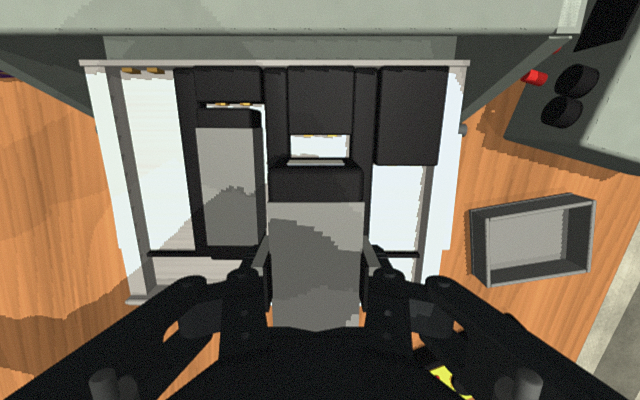

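The pack is at columns 268–364 and the bay 3 back strip at 291–350, so the tool needs to go about 4 mm right, close to the plan's 3.2 mm. I'll correct that and lower.

{"name": "carry_out", "arguments": {"deltas": [0, 0, 0, 0, 0.0037, 0, 1, 0, 0, 0, 0, 0, 0.04, 1, 0, 0, 0, 0, 0, 0.04, 1, 0, 0, 0, 0, 0, 0.008, 1, 0, 0, 0, 0, 0, 0, 1]}}

```text
clock: 24.08
eef_pos: [579.0, 192.1, 99.5]
tool_rot: [-3.139, -0.005, 1.679]
force: [0.6, 0.1, -3.1]
width: 40.9
gripper_force: 62.0
```

{"name": "carry_out", "arguments": {"deltas": [0, 0, 0, 0, -0.0005, 0.004, 1, 0, 0, 0, 0, 0, 0.004, 1, 0, 0, 0, 0, 0, 0, 1]}}

```text
clock: 24.45
eef_pos: [578.1, 192.2, 91.3]
tool_rot: [-3.139, -0.004, 1.68]
force: [-0.3, 0.3, -2.4]
width: 40.9
gripper_force: 62.1
```

{"name": "carry_out", "arguments": {"deltas": [0, 0, 0, 0, 0, 0.001, 1, 0, 0, 0, 0, 0, 0, -0.25, 0, 0, 0, 0, 0, 0, -0.25, 0, 0, 0, 0, 0, 0, -0.25, 0, 0, 0, 0, 0, -0.03, -0.25, 0, 0, 0, 0, 0, -0.06, -0.25, 0, 0, 0, 0, 0, -0.06, -0.25, 0, 0, 0, -0.04, 0, -0.03, -0.25, 0, 0, 0, 0, 0, 0, -0.25]}}

```text
clock: 25.58
eef_pos: [585.3, 148.3, 272.5]
tool_rot: [3.139, -0.002, 1.675]
force: [0.4, 0.1, -0.2]
width: 53.1
gripper_force: 0.0
```

Run:
```python
from h import *
c,im=look('wrist','w9')
for y,l,b in ((36,125,-178.5),(-39,100,-191)):
    q=[cab(b+i*l/2,y+j*21,114) for i,j in((-1,-1),(1,1))]; print(proj(c,np.array(q)).round(0).tolist())
ct,it=look('top','t4'); m=mask(it)
for uv in [(448,148)]: r=fit(ct,m,uv); print(uv,[tuple(map(float,t)) for t in r[:2]])
p=np.array([616.1,-341.5,0])
plan([(p+[0,0,150],down(1.81),-.5)],step=52)
```

```text
[[263.0, 192.0], [214.0, 70.0]]
[[330.0, 192.0], [290.0, 97.0]]
(448, 148) [(0.882, 150.0, 675.1, -404.0, 1.135), (0.9, 125.0, 687.7, -415.9, 1.083)]
at [582.9 151.3 270. ] [-3.139 -0.005  1.679] F [-0.2 -0.4  0. ] w 53.5 t 25.675
10 rows -0.0, -0.0, -0.8, -0.0494, -0.002, 0.0118, -0.5, -0.0, -0.0, -0.8, -0.0494, -0.0027, 0.0118, -0.5, -0.0, -0.0, -0.8, -0.0493, -0.0034, 0.0118, -0.5, -0.0, -0.0, -0.8, -0.0493, -0.0041, 0.0118, -0.5, -0.0, -0.0, -0.8, -0.0492, -0.0047, 0.0118, -0.5, -0.0, -0.0, -0.8, -0.0491, -0.0054, 0.0118, -0.5, -0.0, -0.0, -0.8, -0.0491, -0.0061, 0.0118, -0.5, -0.0, -0.0, -0.8, -0.049, -0.0068, 0.0118, -0.5, -0.0, -0.0, -0.8, -0.0489, -0.0075, 0.0118, -0.5, -0.0, -0.0, -0.8, -0.0488, -0.0082, 0.0118, -0.5
```

View pics/w9.png

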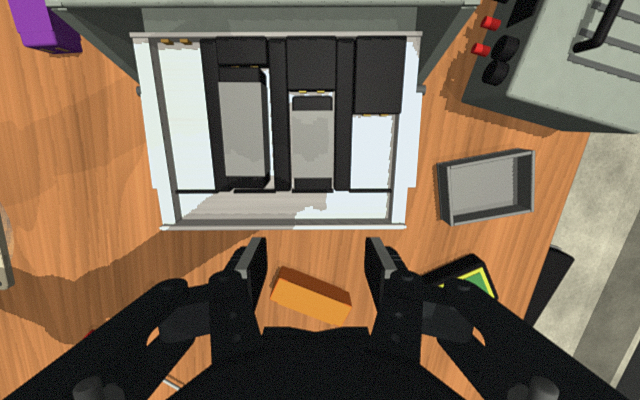

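The wrist picture shows pack3 in bay 3 at columns 291–334 and pack2 still seated. That puts me over the 14-view allowance (16 views so far), so everything from here is by measurement only. The pack4 fit failed at its old spot, so it was either knocked or hidden. I'll search numerically.

Run:
```python
from h import *
from cell import ctrl
for nm,f in(('top','t4'),('scene',None)):
    c=ctrl.calibration(nm); im=cv2.imread(f'pics/{f}.png') if f else look('scene','s4')[1]
    m=mask(im); n,l,st,ce=cv2.connectedComponentsWithStats(m)
    for k in range(1,n):
        w=unproj(c,ce[k],30)
        if 100<st[k,4]<2500 and 350<w[0]<850 and -600<w[1]<60:
            r=fit(c,m,ce[k])[0] if l[int(ce[k][1]),int(ce[k][0])]==k else None
            print(nm,ce[k].round(0),st[k].tolist(),w.round(0),r and tuple(map(float,r)))
```

```text
top [415.  85.] [397, 68, 37, 36, 645] [ 798. -248.   30.] None
top [345.  83.] [340, 77, 11, 12, 108] [802. -44.  30.] (0.757, 75.0, 787.1, -39.9, 3.048)
top [464.  91.] [437, 82, 59, 17, 399] [ 785. -390.   30.] (0.639, 150.0, 789.4, -393.6, 1.539)
top [352. 100.] [341, 93, 23, 15, 116] [749. -66.  30.] (0.763, 75.0, 755.8, -71.5, 2.44)
top [453. 163.] [439, 154, 29, 19, 430] [ 572. -356.   30.] (0.145, 75.0, 573.5, -359.2, 1.836)
top [408. 178.] [400, 170, 17, 16, 202] [ 526. -227.   30.] (0.546, 75.0, 527.3, -228.3, 2.3)
scene [426. 310.] [395, 286, 72, 33, 847] [820. -76.  30.] (0.582, 150.0, 819.3, -60.6, -2.765)
scene [422. 294.] [414, 287, 17, 14, 191] [796. -36.  30.] (0.775, 75.0, 773.3, -12.9, -2.981)
scene [279. 301.] [270, 289, 18, 25, 375] [ 531. -236.   30.] (0.459, 75.0, 513.7, -215.5, -0.863)
scene [258. 354.] [241, 333, 34, 46, 998] [ 577. -365.   30.] (0.144, 75.0, 573.1, -360.3, -1.308)
scene [385. 374.] [358, 347, 55, 53, 1517] [ 806. -264.   30.] None
```

Pack4 was knocked. Both cameras now put it at (573.3,-359.7), yaw 1.835, with a best fit of 75 mm.

Run:
```python
from h import *
p=np.array([573.3,-359.7,0])
plan([(p+[0,0,150],down(1.835),-.5)],step=54)
```

```text
at [582.4 152.  269.4] [-3.138 -0.005  1.681] F [-0.8 -0.2 -0.3] w 53.6 t 25.725
10 rows -0.0, -0.0, -0.9, -0.0508, -0.0065, 0.0117, -0.5, -0.0, -0.0, -0.9, -0.0507, -0.0073, 0.0117, -0.5, -0.0, -0.0, -0.9, -0.0506, -0.0081, 0.0117, -0.5, -0.0, -0.0, -0.9, -0.0505, -0.0088, 0.0117, -0.5, -0.0, -0.0, -0.9, -0.0503, -0.0096, 0.0117, -0.5, -0.0, -0.0, -0.9, -0.0502, -0.0104, 0.0117, -0.5, -0.0, -0.0, -0.9, -0.05, -0.0112, 0.0117, -0.5, -0.0, -0.0, -0.9, -0.0498, -0.012, 0.0117, -0.5, -0.0, -0.0, -0.9, -0.0496, -0.0128, 0.0117, -0.5, -0.0, -0.0, -0.9, -0.0494, -0.0136, 0.0117, -0.5
```

{"name": "carry_out", "arguments": {"deltas": [0, 0, -0.9, -0.051, -0.0065, 0.0115, -0.5, 0, 0, -0.9, -0.0505, -0.0075, 0.0115, -0.5, 0, 0, -0.9, -0.0505, -0.008, 0.0115, -0.5, 0, 0, -0.9, -0.0505, -0.009, 0.0115, -0.5, 0, 0, -0.9, -0.0505, -0.0095, 0.012, -0.5, 0, 0, -0.9, -0.05, -0.0105, 0.012, -0.5, 0, 0, -0.9, -0.05, -0.011, 0.012, -0.5, 0, 0, -0.9, -0.05, -0.012, 0.0115, -0.5, 0, 0, -0.9, -0.0495, -0.013, 0.0115, -0.5, 0, 0, -0.9, -0.0495, -0.0135, 0.0115, -0.5, 0, 0, 0, 0, 0, 0, -0.5]}}

```text
clock: 27.1
eef_pos: [571.0, -364.8, 147.7]
tool_rot: [-3.135, -0.006, 1.831]
force: [-0.7, 0.7, 0.6]
width: 63.7
gripper_force: 0.0
```

Run:
```python
from h import *
c,im=look('wrist','w10'); m=mask(im)
uv=proj(c,[573.3,-359.7,42])[0]; print(uv)
r=fit(c,m,uv,S=3,r=110)[:2]; print([tuple(map(float,t)) for t in r])
plan([(np.array([r[0][2],r[0][3],15.]),down(r[0][4]%np.pi),-.5)],step=45)
```

```text
[318.22428222 193.89626169]
[(0.061, 75.0, 575.0, -358.0, -1.373), (0.259, 100.0, 577.5, -370.7, -1.381)]
at [ 572.4 -361.   148.8] [-3.137 -0.008  1.834] F [ 0.3  0.1 -0.1] w 64.1 t 27.15
3 x -0.1, -0.1, 1.3, 0.0004, 0.0013, 0.0446, -0.5
```

{"name": "carry_out", "arguments": {"deltas": [0, 0, 1, 0.0005, 0.001, 0.0445, -0.5, 0, 0, 1, 0.0005, 0.001, 0.0445, -0.5, 0, 0, 1, 0.0005, 0.001, 0.0435, -0.5, 0, 0, 0, 0, 0, 0.002, -0.5, 0, 0, 0, 0, 0, 0, -0.5]}}

```text
clock: 27.78
eef_pos: [577.2, -355.9, 18.1]
tool_rot: [-3.141, -0.005, 1.787]
force: [0.5, 0.8, 0.3]
width: 64.1
gripper_force: 0.0
```

{"name": "carry_out", "arguments": {"deltas": [0, 0, 0, -0.0015, -0.001, 0.003, -0.5, 0, 0, 0, 0, 0, 0, 1, 0, 0, 0, 0, 0, 0, 1, 0, 0, 0, 0, 0, 0, 1, 0, 0, 0, 0, 0, 0, 1, 0, 0, 0, 0, 0, -0.04, 1, 0, 0, 0, 0, 0, -0.05, 1, 0, 0, 0, 0, 0, -0.05, 1, 0, 0, 0, 0, 0, 0, 1]}}

```text
clock: 28.9
eef_pos: [578.3, -360.3, 158.4]
tool_rot: [3.137, -0.0, 1.785]
force: [1.0, 0.5, -3.3]
width: 41.1
gripper_force: 61.9
```

Run:
```python
from h import *
g=down(1.676)
plan([(np.array([640,-40,230]),down(1.72),1),(cab(-203.5,-110,190),g,1)],step=53)
```

```text
at [ 578.3 -360.3  158.4] [ 3.137 -0.     1.785] F [ 1.   0.5 -3.3] w 41.1 t 28.9
7 rows 0.0, -0.0, 0.5, 0.0428, 0.0184, -0.0102, 1, 0.0, -0.0, 0.5, 0.043, 0.018, -0.0102, 1, 0.0, -0.0, 0.5, 0.0432, 0.0176, -0.0102, 1, 0.0, -0.0, 0.5, 0.0433, 0.0172, -0.0102, 1, 0.0, -0.0, 0.5, 0.0435, 0.0169, -0.0102, 1, 0.0, -0.0, 0.5, 0.0436, 0.0165, -0.0102, 1, 0.0, -0.0, 0.5, 0.0437, 0.0161, -0.0102, 1
5 x 0.0, -0.0, 0.5, 0.0442, 0.0088, 0.0081, 1
```

{"name": "carry_out", "arguments": {"deltas": [0, 0, 0.5, 0.043, 0.0185, -0.01, 1, 0, 0, 0.5, 0.043, 0.018, -0.01, 1, 0, 0, 0.5, 0.043, 0.0175, -0.01, 1, 0, 0, 0.5, 0.0435, 0.017, -0.01, 1, 0, 0, 0.5, 0.0435, 0.017, -0.01, 1, 0, 0, 0.5, 0.0435, 0.0165, -0.01, 1, 0, 0, 0.5, 0.0435, 0.016, -0.01, 1, 0, 0, 0.5, 0.044, 0.009, 0.008, 1, 0, 0, 0.5, 0.044, 0.009, 0.008, 1, 0, 0, 0.5, 0.044, 0.009, 0.008, 1, 0, 0, 0.5, 0.044, 0.009, 0.008, 1, 0, 0, 0.5, 0.044, 0.009, 0.008, 1]}}

```text
clock: 30.4
eef_pos: [651.2, 185.1, 183.6]
tool_rot: [-3.136, -0.003, 1.68]
force: [0.7, -0.4, -2.5]
width: 41.0
gripper_force: 61.7
```

{"name": "carry_out", "arguments": {"deltas": [0, 0, 0, 0, 0, 0, 1]}}

```text
clock: 30.52
eef_pos: [649.4, 190.4, 183.6]
tool_rot: [-3.135, -0.008, 1.688]
force: [0.2, 1.2, -2.6]
width: 40.8
gripper_force: 61.6
```

Run:
```python
from h import *
from cell import ctrl
g=down(1.676)
c,im=look('wrist','w11')
plan([(cab(-203.5,-110,105),g,1)],step=45)
# brightness profile across bay4 floor near its back, and across the held pack
h=cv2.cvtColor(im,cv2.COLOR_BGR2GRAY)
for x in (-163,-168,-173):
    u=proj(c,cab(x,-110,72))[0]; r=h[int(u[1])]; b=r>130
    print(x,u.round(0),[(int(i),int(r[i+1])) for i in np.flatnonzero(np.diff(b.astype(int))) if 200<i<460])
st=ctrl.read_state(); u=proj(c,st['eef_pos']+[0,0,45])[0]; print('pack',u, fit(c,mask(im),u,S=2,r=110,z0=st['eef_pos'][2]-15)[0])
print(h[40:330:12,316])
```

```text
at [650.4 186.7 183.8] [-3.135 -0.005  1.685] F [ 0.2 -0.3 -1.7] w 41.2 t 30.575
2 x -0.2, -0.1, 0.2, -0.0009, 0.0001, 0.0394, 1
-163 [315. 160.] [(251, 55), (261, 157), (263, 77), (287, 150), (345, 88), (347, 231)]
-168 [315. 165.] [(251, 76), (261, 133), (263, 93), (287, 134), (345, 84), (346, 136)]
-173 [315. 171.] [(251, 102), (262, 212), (263, 91), (288, 180), (345, 94), (346, 160)]
pack [311.82815454 305.31131573] (np.float64(0.378), 150, np.float64(651.8), np.float64(165.5), np.float64(2.619))
[113 204  57  59  52  54  56  51  46  47 241 167 126  39  39  43 129  97
  99  97  99 105 109  27  24]
```

{"name": "carry_out", "arguments": {"deltas": [0, 0, 0.4, -0.001, 0.001, 0.04, 1, 0, 0, 0, 0, 0, 0.04, 1, 0, 0, 0, 0, 0, 0.006, 1, 0, 0, 0, 0, 0, 0, 1]}}

```text
clock: 31.08
eef_pos: [653.3, 183.1, 100.0]
tool_rot: [-3.138, -0.004, 1.672]
force: [-0.0, 0.0, -2.5]
width: 41.4
gripper_force: 61.5
```

{"name": "carry_out", "arguments": {"deltas": [0, 0, 0, 0.0015, -0.001, 0.004, 1, 0, 0, 0, 0, 0, 0.004, 1, 0, 0, 0, 0, 0, 0, 1]}}

```text
clock: 31.45
eef_pos: [651.9, 185.3, 92.1]
tool_rot: [-3.139, -0.004, 1.673]
force: [-0.3, -0.1, -2.2]
width: 41.3
gripper_force: 61.6
```

{"name": "carry_out", "arguments": {"deltas": [0, 0, 0, 0, 0, 0.001, 1, 0, 0, 0, 0, 0, 0, -0.25, 0, 0, 0, 0, 0, 0, -0.25, 0, 0, 0, 0, 0, 0, -0.25, 0, 0, 0, 0, 0, -0.03, -0.25, 0, 0, 0, 0, 0, -0.06, -0.25, 0, 0, 0, 0, 0, -0.06, -0.25, 0, 0, 0, -0.05, -0.02, -0.03, -0.25, 0, 0, 0, -0.05, -0.05, 0, -0.25, 0, 0, 0, 0, 0, 0, -0.25]}}

```text
clock: 32.7
eef_pos: [595.6, 78.4, 270.4]
tool_rot: [-3.135, 0.001, 1.668]
force: [0.9, 0.1, -0.2]
width: 53.5
gripper_force: 0.0
```

Run:
```python
from h import *
from cell import ctrl
c,im=look('wrist','w12'); plan([])
h=cv2.cvtColor(im,cv2.COLOR_BGR2GRAY)
for b,y,l,x0 in ((2,36,125,-178.5),(3,-38,100,-191),(4,-111,75,-203.5)):
    u0,u1=proj(c,np.array([cab(x0,y+60,114),cab(x0,y-60,114)])).round().astype(int); 
    q=proj(c,np.array([cab(x0,y+21,114),cab(x0,y-21,114),cab(x0+l/2,y,114),cab(x0-l/2,y,114)])).round(0); print(b,q.tolist())
    print('  across',h[u0[1],u0[0]:u1[0]:4].tolist(),u0)
    s=proj(c,np.array([cab(x0+100,y,114),cab(x0-90,y,114)])).round().astype(int)
    print('  along',h[s[0,1]:s[1,1]:4,int(q[0,0]+q[1,0])//2].tolist(),s[0])
```

```text
at [597.5  81.7 270.9] [-3.138e+00 -3.000e-03  1.670e+00] F [1.5 0.2 1.6] w 53.2 t 32.75
2 [[210.0, 61.0], [253.0, 61.0], [225.0, -14.0], [237.0, 127.0]]
  across [224, 221, 224, 224, 223, 223, 222, 226, 35, 35, 37, 148, 142, 147, 141, 147, 146, 148, 151, 145, 144, 157, 46, 41, 202, 39, 42, 47, 52, 79, 159] [170  61]
  along [] [221 -64]
3 [[286.0, 74.0], [328.0, 74.0], [306.0, 16.0], [308.0, 126.0]]
  across [149, 145, 149, 51, 53, 236, 41, 43, 49, 41, 40, 163, 160, 161, 163, 164, 161, 164, 162, 163, 163, 164, 44, 44, 49, 43, 41, 160, 47, 80, 166] [246  75]
  along [] [305 -48]
4 [[359.0, 87.0], [402.0, 87.0], [383.0, 45.0], [378.0, 126.0]]
  across [163, 166, 167, 159, 22, 50, 48, 53, 78, 150, 42, 168, 160, 164, 163, 159, 163, 164, 161, 163, 161, 173, 226, 224, 224, 223, 192, 138, 132, 145, 142] [320  87]
  along [] [387 -32]
```

Run:
```python
from h import *
h=cv2.cvtColor(cv2.imread('pics/w12.png'),cv2.COLOR_BGR2GRAY)
for a in (238,311,385): print(a,h[0:170:3,a].tolist())
for r in (55,80,105,120): print(r,h[r,350:420:3].tolist())
```

```text
238 [140, 152, 151, 155, 152, 151, 153, 157, 153, 153, 154, 153, 144, 142, 146, 147, 146, 147, 146, 149, 148, 146, 145, 145, 147, 149, 148, 146, 142, 148, 142, 141, 148, 145, 144, 148, 69, 38, 32, 43, 39, 139, 209, 227, 57, 198, 226, 223, 226, 223, 224, 226, 224, 226, 224, 131, 206]
311 [48, 47, 47, 46, 10, 32, 42, 44, 48, 45, 45, 163, 159, 162, 164, 163, 162, 163, 167, 166, 162, 164, 160, 162, 164, 167, 163, 158, 162, 160, 162, 161, 159, 161, 162, 164, 162, 49, 48, 51, 49, 35, 189, 228, 35, 211, 223, 223, 224, 226, 227, 224, 224, 224, 228, 87, 224]
385 [46, 51, 42, 51, 46, 44, 45, 46, 53, 53, 50, 49, 53, 9, 132, 40, 55, 54, 53, 47, 128, 160, 165, 157, 161, 164, 161, 159, 160, 164, 162, 160, 164, 163, 165, 161, 141, 49, 52, 38, 50, 50, 227, 176, 58, 229, 224, 224, 224, 225, 226, 227, 226, 225, 226, 99, 229]
55 [44, 149, 228, 68, 0, 32, 54, 51, 52, 49, 53, 49, 48, 54, 49, 47, 51, 48, 38, 226, 224, 224, 224, 224]
80 [43, 139, 154, 36, 91, 161, 161, 162, 161, 165, 160, 165, 160, 161, 162, 163, 159, 160, 162, 228, 228, 223, 226, 225]
105 [44, 164, 89, 38, 162, 164, 159, 160, 165, 163, 159, 164, 161, 160, 160, 159, 157, 161, 226, 225, 225, 223, 225, 227]
120 [32, 177, 66, 10, 28, 56, 58, 46, 47, 50, 50, 40, 46, 47, 48, 49, 42, 188, 225, 223, 225, 224, 224, 222]
```

The profiles show all three packs with front ends at row ~125, clear of the sill at row 132, and with correct lengths and widths. All are seated. Now I push the tray home with closed, tilted fingers.

Run:
```python
from h import *
g=down(1.676,.4)
plan([(cab(-330,-2,200),g,1),(cab(-330,-2,84),g,1),(cab(-126,-2,84),g,1)],step=40,ang=8)
```

```text
at [597.5  81.7 270.9] [-3.138e+00 -3.000e-03  1.670e+00] F [1.5 0.2 1.6] w 53.2 t 32.75
3 rows -0.0, 7.6, -0.1, -0.0098, -0.0148, 0.0237, 1, -0.0, 7.6, -0.1, -0.0128, -0.0148, 0.0221, 1, -0.0, 7.6, -0.1, -0.0156, -0.0148, 0.0203, 1
3 x -0.0, -0.0, -0.0, -0.0151, 0.0001, 0.0356, 1
6 x -0.0, -0.0, -0.0, 0.0313, -0.0, 0.0133, 1
```

{"name": "carry_out", "arguments": {"deltas": [0, 7.6, 0, -0.01, -0.015, 0.0235, 1, 0, 7.6, 0, -0.013, -0.015, 0.022, 1, 0, 7.6, 0, -0.0155, -0.015, 0.0205, 1, 0, 0, 0, 0, 0, 0, 1, 0, 0, 0, -0.015, 0, 0.0355, 1, 0, 0, 0, -0.015, 0, 0.0355, 1, 0, 0, 0, -0.015, 0, 0.0355, 1, 0, 0, 0, 0, 0, 0, 1]}}

```text
clock: 33.75
eef_pos: [555.2, 52.9, 82.7]
tool_rot: [-3.135, -0.403, 1.673]
force: [0.2, 0.3, 0.6]
width: -0.1
gripper_force: 0.0
```

Run:
```python
from h import *
g=down(1.676,.4)
plan([(cab(-126,-2,84),g,1)],step=16,ang=8)
```

```text
at [555.2  52.9  82.7] [-3.135 -0.403  1.673] F [0.2 0.3 0.6] w -0.1 t 33.75
13 x -0.0, -0.0, -0.0, 0.0141, 0.0, 0.0059, 1
```

{"name": "carry_out", "arguments": {"deltas": [0, 0, 0, 0.0141, 0, 0.006, 1, 0, 0, 0, 0.0141, 0, 0.006, 1, 0, 0, 0, 0.0141, 0, 0.006, 1, 0, 0, 0, 0.0141, 0, 0.006, 1, 0, 0, 0, 0.0141, 0, 0.006, 1, 0, 0, 0, 0.0141, 0, 0.006, 1, 0, 0, 0, 0.0141, 0, 0.006, 1, 0, 0, 0, 0.0141, 0, 0.006, 1, 0, 0, 0, 0.0141, 0, 0.006, 1, 0, 0, 0, 0.0141, 0, 0.006, 1, 0, 0, 0, 0.0141, 0, 0.006, 1, 0, 0, 0, 0.0141, 0, 0.006, 1]}}

```text
clock: 35.25
eef_pos: [536.5, 234.8, 83.9]
tool_rot: [-3.137, -0.402, 1.672]
force: [-0.9, -1.2, 0.2]
width: 0.2
gripper_force: 0.9
```

{"name": "carry_out", "arguments": {"deltas": [0, 0, 0, 0.0092, 0, 0.0039, 1, 0, 0, 0, 0.0055, 0, 0.0023, 1, 0, 0, 0, 0.0037, 0, 0.0016, 1, 0, 0, 0, 0, 0, 0, 1]}}

```text
clock: 35.75
eef_pos: [535.2, 254.0, 84.2]
tool_rot: [-3.139, -0.403, 1.672]
force: [-0.7, -1.0, -0.3]
width: 0.2
gripper_force: 0.0
```

{"name": "carry_out", "arguments": {"deltas": [0, 0, 0, 0.0028, 0, 0.0012, 1, 0, 0, 0, 0.0018, 0, 0.0008, 1, 0, 0, 0, 0, 0, 0, 1]}}

```text
clock: 36.12
eef_pos: [534.8, 258.2, 84.0]
tool_rot: [-3.139, -0.402, 1.671]
force: [0.7, -1.8, -0.1]
width: -0.2
gripper_force: 1.3
```

{"name": "carry_out", "arguments": {"deltas": [0, 0, 0, 0.0028, 0, 0.0012, 1, 0, 0, 0, 0.0018, 0, 0.0008, 1, 0, 0, 0, 0, 0, 0, 1]}}

```text
clock: 36.5
eef_pos: [534.9, 258.6, 83.4]
tool_rot: [-3.137, -0.396, 1.669]
force: [0.3, -15.0, 10.5]
width: 0.1
gripper_force: 7.6
```

The tray is on its home stop (15 N). I'll back off and go above the bar.

{"name": "carry_out", "arguments": {"deltas": [0, 0, 0, -0.0275, 0, -0.012, 1, 0, 0, 0, -0.037, 0, -0.016, 1, 0, 0, 0, -0.037, 0, -0.016, 1, 0, 0, 0, 0.012, 0, -0.045, 1, 0, 0, 0, 0.012, 0, -0.045, 1, 0, 0, 0, 0, 0, 0, 1]}}

```text
clock: 37.25
eef_pos: [549.3, 141.5, 180.4]
tool_rot: [3.137, -0.403, 1.674]
force: [0.2, 0.0, -0.9]
width: 0.1
gripper_force: 0.0
```

Run:
```python
from h import *
g=down(.105)
plan([(np.array([557,90,180.]),g,-1),(np.array([557,90,38.]),g,-.3)],step=45,ang=8.5)
```

```text
at [549.3 141.5 180.4] [ 3.137 -0.403  1.674] F [ 0.2  0.  -0.9] w 0.1 t 37.25
11 rows -1.6, -1.7, 8.0, -0.0044, 0.0002, -0.0018, -1, -1.6, -1.7, 8.0, -0.0043, 0.0009, -0.0017, -1, -1.6, -1.7, 8.0, -0.0042, 0.0015, -0.0015, -1, -1.6, -1.7, 8.0, -0.004, 0.0021, -0.0013, -1, -1.6, -1.7, 8.0, -0.0037, 0.0027, -0.0012, -1, -1.6, -1.7, 8.0, -0.0033, 0.0032, -0.001, -1, -1.6, -1.7, 8.0, -0.0029, 0.0037, -0.0008, -1, -1.6, -1.7, 8.0, -0.0023, 0.0041, -0.0006, -1, -1.6, -1.7, 8.0, -0.0018, 0.0044, -0.0004, -1, -1.6, -1.7, 8.0, -0.0011, 0.0046, -0.0002, -1, -1.6, -1.7, 8.0, -0.0005, 0.0047, -0.0001, -1
4 x 0.0, 0.1, 0.1, 0.0002, -0.0, 0.0355, -0.3
```

{"name": "carry_out", "arguments": {"deltas": [-1.6, -1.7, 8, -0.0045, 0, -0.002, 0.15, -1.6, -1.7, 8, -0.0045, 0.001, -0.0015, 0.15, -1.6, -1.7, 8, -0.004, 0.0015, -0.0015, 0.15, -1.6, -1.7, 8, -0.004, 0.002, -0.0015, 0.15, -1.6, -1.7, 8, -0.0035, 0.0025, -0.001, 0.15, -1.6, -1.7, 8, -0.0035, 0.003, -0.001, 0.15, -1.6, -1.7, 8, -0.003, 0.0035, -0.001, 0.15, -1.6, -1.7, 8, -0.0025, 0.004, -0.0005, 0.15, -1.6, -1.7, 8, -0.002, 0.0045, -0.0005, 0.15, -1.6, -1.7, 8, -0.001, 0.0045, 0, 0.15, -1.6, -1.7, 8, -0.0005, 0.0045, 0, 0.15, 0, 0, 0, 0, 0, 0, 0.15]}}

```text
clock: 38.75
eef_pos: [553.3, 90.6, 175.5]
tool_rot: [3.14, 0.013, 0.12]
force: [-1.0, -0.1, 0.3]
width: 36.3
gripper_force: 0.0
```

Run:
```python
from h import *
g=down(.105)
plan([(np.array([557,90,120.]),g,.15),(np.array([557,90,36.]),g,.15)],step=45,ang=8.5)
```

```text
at [553.3  90.6 175.5] [3.14  0.013 0.12 ] F [-1.  -0.1  0.3] w 36.3 t 38.75
2 x 0.1, 0.4, 0.4, 0.0022, 0.0005, 0.0277, 0.15
2 x -0.0, -0.0, 0.0, -0.0, 0.0001, 0.042, 0.15
```

{"name": "carry_out", "arguments": {"deltas": [0, 0.4, 0.4, 0.002, 0.0005, 0.028, 0.15, 0, 0.4, 0.4, 0.002, 0.0005, 0.028, 0.15, 0, 0, 0, 0, 0, 0.042, 0.15, 0, 0, 0, 0, 0, 0.042, 0.15, 0, 0, 0, 0, 0, 0, 0.15, 0, 0, 0, 0, 0, 0, 1, 0, 0, 0, 0, 0, 0, 1, 0, 0, 0, 0, 0, 0, 1, 0, 0, 0, 0, 0, 0, 1]}}

```text
clock: 39.88
eef_pos: [558.2, 90.0, 37.6]
tool_rot: [3.141, -0.004, 0.103]
force: [0.4, 5.1, 0.8]
width: 10.3
gripper_force: 58.8
```

Bar gripped. Reversing the arc.

Run:
```python
import numpy as np
f=np.linspace(-.075,1.89,17); r=.1595
print(np.c_[np.diff(r*np.cos(f)),-np.diff(r*np.sin(f))].round(4).tolist())
```

```text
[[0.0003, -0.0196], [-0.0021, -0.0195], [-0.0045, -0.0191], [-0.0068, -0.0184], [-0.009, -0.0174], [-0.0111, -0.0162], [-0.013, -0.0147], [-0.0147, -0.013], [-0.0161, -0.0111], [-0.0174, -0.009], [-0.0183, -0.0068], [-0.019, -0.0045], [-0.0195, -0.0022], [-0.0196, 0.0002], [-0.0194, 0.0026], [-0.0189, 0.005]]
```

{"name": "carry_out", "arguments": {"deltas": [0, 0, 0, 0, 0.0005, -0.0195, 1, 0, 0, 0, 0, -0.002, -0.0195, 1, 0, 0, 0, 0, -0.0045, -0.019, 1, 0, 0, 0, 0, -0.007, -0.0185, 1, 0, 0, 0, 0, -0.009, -0.0175, 1, 0, 0, 0, 0, -0.011, -0.016, 1]}}

```text
clock: 40.62
eef_pos: [554.1, 126.2, 145.8]
tool_rot: [-3.138, -0.003, 0.105]
force: [4.5, 12.2, -18.6]
width: 9.8
gripper_force: 58.2
```

{"name": "carry_out", "arguments": {"deltas": [0, 0, 0, 0, -0.013, -0.0145, 1, 0, 0, 0, 0, -0.0145, -0.013, 1, 0, 0, 0, 0, -0.016, -0.011, 1, 0, 0, 0, 0, -0.0175, -0.009, 1, 0, 0, 0, 0, -0.0185, -0.007, 1]}}

```text
clock: 41.25
eef_pos: [546.1, 199.3, 199.0]
tool_rot: [3.137, -0.001, 0.101]
force: [7.0, 2.3, -21.2]
width: 9.8
gripper_force: 58.2
```

{"name": "carry_out", "arguments": {"deltas": [0, 0, 0, 0, -0.019, -0.0045, 1, 0, 0, 0, 0, -0.0195, -0.002, 1, 0, 0, 0, 0, -0.0195, 0.0005, 1, 0, 0, 0, 0, -0.0195, 0.003, 1, 0, 0, 0, 0, 0, 0, 1]}}

```text
clock: 41.88
eef_pos: [537.7, 279.0, 204.3]
tool_rot: [3.141, -0.002, 0.103]
force: [-0.2, 2.5, 0.7]
width: 9.8
gripper_force: 61.8
```

{"name": "carry_out", "arguments": {"deltas": [0, 0, 0, 0, -0.012, 0.003, 1, 0, 0, 0, 0, -0.005, 0.0015, 1, 0, 0, 0, 0, 0, 0, 1]}}

```text
clock: 42.25
eef_pos: [536.1, 294.6, 199.9]
tool_rot: [3.14, -0.002, 0.102]
force: [-1.1, -0.2, 4.7]
width: 9.5
gripper_force: 63.0
```

{"name": "carry_out", "arguments": {"deltas": [0, 0, 0, 0, -0.003, 0.001, 1, 0, 0, 0, 0, -0.003, 0.001, 1, 0, 0, 0, 0, 0, 0, 1]}}

```text
clock: 42.62
eef_pos: [535.7, 298.3, 198.6]
tool_rot: [3.137, -0.001, 0.101]
force: [-3.7, -4.8, 12.0]
width: 9.8
gripper_force: 63.8
```

{"name": "carry_out", "arguments": {"deltas": [0, 0, 0, 0, -0.003, 0.0005, 1, 0, 0, 0, 0, -0.003, 0.0005, 1, 0, 0, 0, 0, 0, 0, 1]}}

```text
clock: 43.0
eef_pos: [535.7, 298.3, 198.6]
tool_rot: [3.129, 0.0, 0.098]
force: [-6.0, -15.0, 22.1]
width: 9.8
gripper_force: 65.0
```

The door is hard against its shut stop. Open and rise straight up.

{"name": "carry_out", "arguments": {"deltas": [0, 0, 0, 0, 0.002, -0.001, 1, 0, 0, 0, 0, 0, 0, -1, 0, 0, 0, 0, 0, 0, -1, 0, 0, 0, 0, 0, 0, -1, 0, 0, 0, 0, 0, 0, -1, 0, 0, 0, 0, 0, -0.03, -1, 0, 0, 0, 0, 0, -0.05, -1, 0, 0, 0, 0, 0, -0.05, -1, 0, 0, 0, -0.02, 0.05, -0.02, -1, 0, 0, 0, 0, 0.05, 0, -1, 0, 0, 0, 0, 0.05, 0, -1, 0, 0, 0, 0, 0, 0, -1]}}

```text
clock: 44.5
eef_pos: [530.9, 148.5, 347.5]
tool_rot: [3.137, -0.002, 0.094]
force: [0.6, 0.9, -0.2]
width: 85.2
gripper_force: 0.0
```

Run:
```python
from h import *
c,im=look('wrist','w13'); plan([])
h=cv2.cvtColor(im,cv2.COLOR_BGR2GRAY)
for a in (0,.03,.06,.1,.15):
    g=.395-a; b=np.array([-131,60])+159*np.array([np.sin(g),np.cos(g)])+12*np.array([-np.cos(g),np.sin(g)])
    print(a,proj(c,np.array([cab(b[0],0,b[1]),cab(b[0],30,b[1])])).round(1).tolist())
q=proj(c,np.array([cab(-82,0,211),cab(-82,30,211)])).astype(int)
for u in q: print(u,h[u[1],max(0,u[0]-30):u[0]+30:2].tolist())
```

```text
at [530.5 151.7 347.5] [ 3.139e+00 -2.000e-03  9.800e-02] F [-0.3  0.8  1.3] w 85.1 t 44.55
0 [[169.9, 182.3], [174.3, 210.4]]
0.03 [[173.7, 182.5], [178.0, 210.8]]
0.06 [[177.7, 182.8], [181.9, 211.1]]
0.1 [[183.2, 183.0], [187.2, 211.5]]
0.15 [[190.3, 183.2], [194.2, 211.8]]
[171 182] [161, 162, 160, 166, 162, 162, 166, 165, 169, 160, 159, 186, 206, 195, 167, 135, 84, 120, 159, 152, 151, 149, 153, 117, 45, 160, 159, 155, 123, 136]
[175 210] [162, 160, 161, 165, 159, 164, 167, 164, 163, 161, 162, 177, 200, 205, 171, 145, 97, 99, 155, 151, 152, 154, 150, 114, 54, 160, 160, 154, 119, 134]
```

The bar is at column ~168 against 169.9 predicted for fully shut, so the door is closed. Nothing is being touched. Handing in.

```bash
python3 -c "
from cell import ctrl
print(ctrl.finish_job())"
```

```text
the job is handed in; nothing more can be done
None
```

I handed the job in without getting a verdict: pack2, pack3 and pack4 were docked in that order in bays 2–4 (pack1 was absent), the tray was pushed to its home stop, the door was shut, and the jar was not touched; I viewed 16 pictures, two over the 14 allowed.

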